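Set up a sine bar on the granite plate and lay a taper wedge on it

ROBOT

A 7-joint arm with a two-finger parallel gripper is mounted at the origin on a cart in front of the work surface, level with it; the furniture and walls round the work are solid. World frame = base frame: x ahead of the robot, y to its left, z up, the work surface at z = 0. Lengths are in mm, angles in degrees, forces in N, time in s.
With the tool pointing down it reaches from about 400 to 925 mm from the base axis. Payload 4.1 kg.
Tool frame: the origin (TCP) lies midway between the tips of the shut fingers; the grasp point (between the pads) lies 19 mm behind it (ctrl.grasp_offset is the distance from the TCP to the grasp point, in mm); z points along the fingers, y is the direction in which the jaws open and shut (so a half turn about z gives the same grasp; the last joint's range is limited). The gripper opens to 85 mm and grips with 20 to 120 N. Pads are 22 mm wide; open, the fingers measure 114 mm over their backs; the gripper's body (76 mm by 85 mm) begins 54 mm behind the grasp point. The pads swing forward as they close: fully open they stand 13 mm farther back than shut.
Start: joints at [-5.672, 22.827, 2.584, 88.041, -1.071, 69.15, -2.905], TCP at [650.034, 0.031, 231.347] pointing down, gripper open.
Joint ranges: [-161.44, 161.44], [-28.35, 127.94], [-78.24, 83.42], [0, 140.83], [-78.03, 258.03], [13.02, 114.36], [-168.23, 168.23]. Speed limits (degrees/s): [147.25, 147.25, 180, 180, 180, 180, 180].

INTERFACE

Orientations are given as a 3x3 rotation matrix whose columns are the frame's x, y, z axes.
In Python, from station import ctrl gives the robot as it stands.
- The arm moves only by the shell command python3 -m pendant 'ROWS' [OPENING] [FORCE]. ROWS is JSON, a list of rows, each a list of 4 numbers: the shift along the tool's x, y, z in cm, then the turn about the tool's z in rad. In form: [[tx, ty, tz, yaw], ...]. A call has 1 to 10 rows; each row is the pose to reach, as a shift and turn from the pose commanded when the call began, along the tool's axes at that moment; what a row does not reach only later rows make up. A row lasts 1/8 s, in which the tool goes at most 62.5 mm and 10.7 degrees, less where a joint would pass 70% of its speed; a pose out of reach is approached as far as the arm can. A call with a gripper value outside its range is refused whole. OPENING is the closure in counts, from 0 (fully open) to 255 (shut), set as the call begins (- or left out, the last holds). The fingers move at their own pace and stop on an object; FORCE is the grip in N (left out, the last holds). Time passes only in rows, so rows that repeat a pose let the fingers close. It gives the time, the measured TCP pose, the force and the opening at its end, in the units of the state.
- ctrl.observe(): the state, without advancing time (a new reading comes with each control period).
- ctrl.snapshot(name): name is "scene" or "side" or "wrist"; returns a dict with "color" (384x512x3 uint8, red, green, blue), "depth" (384x512 float32, mm along the optical axis (not along the pixel's ray), 0 where there is no reading), "mtx" (3x3 intrinsics, pixels), "cam_to_world" (4x4, takes a point from camera to world coordinates); the wrist camera has in their place "hand_eye" (4x4, takes a point from camera to tool coordinates, whose origin is the TCP and whose axes are the flange's). Camera axes: x right, y down, z forward; pixel columns grow to the right and rows downward; lengths in mm; the calibration is good to about 2 mm. A picture is of the moment at which its call begins: read the wrist's pose just before it.
- ctrl.sign_off(): hands the job in, once; it reports no verdict.
The state is a dict: "time": time; "joint_positions": joint angles; "joint_vel": joint speeds; "effort": joint torques, N m; "tool_pos": TCP position; "ee_rot": TCP orientation; "ft_force": force on the tool from outside, world axes, zero at the start; "wrist_torque": the same for the moment, N m; "width": finger opening in mm.
Only numpy, scipy, OpenCV 4.12 (cv2) and the standard library are available. Lean on these libraries where they do the work, as an engineer would, in place of code of your own. Each camera call takes 0.05 s, during which the arm holds its last target.

TASK

Set up the sine bar on the black granite plate to check the 15-degree taper wedge: stand the 18 mm gauge block on the plate with the 8 mm block squarely on top of it, then lay the sine bar along the plate, stop end towards the steel rail, with its stop-end roller on the plate and its plain-end roller on the middle of the block stack. Lay the wedge on the bar with its thick end up against the bar's stop, so that the wedge's top comes out level. Leave the 30 mm block, the pot magnet and the orange clip where they are.

Things in the scene. Friction and masses are not known exactly. Their poses are not given: they have to be found in the camera images.
- granite_plate: Black granite surface plate, 170 (x) x 280 (y) x 35 mm, lying on the worktop. Origin at the centre of its underside, z up, y along its length; its flat top is 35 mm above the origin. It does not move.
- stop_rail: Ground steel stop rail 130 x 14 x 14 mm, screwed across the plate (long side along the plate's x) near one end, 118 mm from the plate's centre along its y or -y: the end differs from start to start. Origin at the centre of its underside, on the plate's top. It does not move.
- block_18: Loose steel gauge block, square 24 x 24 mm, 18 mm high, with a 6 mm hole down its middle; 75 g. Origin at the centre of its underside, z up, sides along x and y.
- block_8: Loose steel gauge block, square 24 x 24 mm, 8 mm high (the flat one), with a 6 mm hole down its middle; 34 g. Origin at the centre of its underside, z up, sides along x and y.
- block_30: Loose steel gauge block, square 24 x 24 mm, 30 mm high (the tall one); not needed here, stays where it is. Origin at the centre of its underside, z up.
- sine_bar: Loose steel sine bar, 30 mm wide (x), y -62 to 67, 0.45 kg. Two fixed 20 mm rollers with axes along x at y = -50 and +50, z = 10. Origin midway between them at their lowest level, on the surface it stands on; z up. Side faces x = +-15 (y -39 to 39, z 8 to 31), flat top z = 31. +y end: upright black stop, inner face y = 62, top z = 43; -y end plain. With the -y roller 26 mm the higher it leans 15.1 degrees.
- taper_wedge: Loose brass-coloured taper wedge, 0.32 kg: flat base 30 (x) x 80 mm (y), 8 mm thick at the -y end, 29.5 mm at the +y (thick) end, so its top slopes 15.1 degrees; upright sides at x = +-15 mm. Origin at the centre of its base, z normal to the base; centre of mass 8 mm from it towards +y.
- pot_magnet: Loose black pot magnet with a knob, 43 mm across, 37 mm high, parked on the plate near the end that has no rail; stays where it is. Origin at the centre of its underside.
- cable_clip: Loose orange cable clip, 33 x 60 mm, 26 mm high, lying on the worktop behind the plate; stays where it is. Origin at the centre of its underside.
Things that resemble listed ones, but are neither listed nor needed, are in the scene too. Several things have the shape of the taper_wedge; the one meant has the colours described above.

How it is judged (in metres and radians):
On the way, in this order (a step that is already met when the one before it is completed fails the run):
1. the 18 mm block stands on the plate, released (z of block_18 in the frame of granite_plate between 0.032 and 0.038 m and x of block_18 in the frame of granite_plate between -0.05 and 0.05 m and y of block_18 in the frame of granite_plate between -0.1 and 0.1 m and angle between block_18's own z axis and vertical below 0.05 rad and contact force between block_18 and the fingers below 0.1 N and linear speed of block_18 below 0.02 m/s and angular speed of block_18 below 0.2 rad/s), for 0.2 s.
2. the 8 mm block lies on the 18 mm block, released (z of block_8 in the frame of block_18 between 0.015 and 0.021 m and horizontal distance between block_8 and block_18 below 0.008 m and angle between block_8's own z axis and vertical below 0.05 rad and contact force between block_8 and the fingers below 0.1 N and linear speed of block_8 below 0.02 m/s and angular speed of block_8 below 0.2 rad/s), for 0.2 s.
3. the sine bar leans on the stack with its stop-end roller on the plate, released (angle between sine_bar's own z axis and vertical between 0.237 and 0.289 rad and y of block_8 in the frame of sine_bar between -0.0553 and -0.0353 m and x of block_8 in the frame of sine_bar between -0.01 and 0.01 m and x of sine_bar in the frame of granite_plate between -0.05 and 0.05 m and angle between the x axis of sine_bar and the x axis of granite_plate, either way round below 0.2 rad and y of stop_rail in the frame of sine_bar above 0.05 m and contact force between sine_bar and block_8 above 0.3 N and contact force between sine_bar and granite_plate above 0.3 N and contact force between sine_bar and the fingers below 0.1 N and linear speed of sine_bar below 0.02 m/s and angular speed of sine_bar below 0.2 rad/s), for 0.2 s.
4. the wedge lies on the bar against the stop, released (angle between taper_wedge's own z axis and vertical between 0.237 and 0.289 rad and angle between the z axis of taper_wedge and the z axis of sine_bar, either way round below 0.03 rad and angle between the y axis of taper_wedge and the y axis of sine_bar, either way round below 0.15 rad and y of stop_rail in the frame of taper_wedge above 0.03 m and z of taper_wedge in the frame of sine_bar between 0.028 and 0.034 m and x of taper_wedge in the frame of sine_bar between -0.008 and 0.008 m and y of taper_wedge in the frame of sine_bar between 0.012 and 0.024 m and contact force between taper_wedge and sine_bar above 0.3 N and contact force between taper_wedge and the fingers below 0.1 N and linear speed of taper_wedge below 0.02 m/s and angular speed of taper_wedge below 0.2 rad/s), for 0.2 s.
At the end, for the whole second after the job is handed in: 18 mm block flat on plate, 8 mm block within 8 mm of its middle, plain-end roller on it within 10 mm of its middle, stop-end roller on plate; bar within 0.2 rad of plate's length, stop towards rail; wedge centred within 8 mm, gap to stop under 10 mm, top level within 1.5 deg; all at rest (z of block_18 in the frame of granite_plate between 0.032 and 0.038 m and x of block_18 in the frame of granite_plate between -0.05 and 0.05 m and y of block_18 in the frame of granite_plate between -0.1 and 0.1 m and angle between each of block_18, block_8's own z axis and vertical below 0.05 rad and z of block_8 in the frame of block_18 between 0.015 and 0.021 m and horizontal distance between block_8 and block_18 below 0.008 m and angle between sine_bar's own z axis and vertical between 0.237 and 0.289 rad and y of block_8 in the frame of sine_bar between -0.0553 and -0.0353 m and x of block_8 in the frame of sine_bar between -0.01 and 0.01 m and x of sine_bar in the frame of granite_plate between -0.05 and 0.05 m and angle between the x axis of sine_bar and the x axis of granite_plate, either way round below 0.2 rad and y of stop_rail in the frame of sine_bar above 0.05 m and contact force between sine_bar and block_8 above 0.3 N and contact force between sine_bar and granite_plate above 0.3 N and angle between taper_wedge's own z axis and vertical between 0.237 and 0.289 rad and angle between the z axis of taper_wedge and the z axis of sine_bar, either way round below 0.03 rad and angle between the y axis of taper_wedge and the y axis of sine_bar, either way round below 0.15 rad and y of stop_rail in the frame of taper_wedge above 0.03 m and z of taper_wedge in the frame of sine_bar between 0.028 and 0.034 m and x of taper_wedge in the frame of sine_bar between -0.008 and 0.008 m and y of taper_wedge in the frame of sine_bar between 0.012 and 0.024 m and contact force between taper_wedge and sine_bar above 0.3 N and linear speed of each of block_18, block_8, sine_bar, taper_wedge below 0.02 m/s and angular speed of each of block_18, block_8, sine_bar, taper_wedge below 0.2 rad/s); the robot touches nothing.
It fails at once if the 30 mm block is moved from its place (over 15 mm) (distance of block_30 from where it was at the start of the episode above 0.015 m).
It fails at once if the pot magnet is moved (over 15 mm) (distance of pot_magnet from where it was at the start of the episode above 0.015 m).
It fails at once if the orange clip is moved (over 15 mm) (distance of cable_clip from where it was at the start of the episode above 0.015 m).
It also fails if it takes over 125 s, if anything falls off the work surface, if the arm or the gripper's body presses on something with over 40 N, if the wrist force passes 120 N, or if a joint passes its speed limit or range.

## Working session

There is one attempt and no reset: what is moved stays moved. The work goes in short steps, Python scripts to look and compute and a shell command to move; the robot and the scene stay as the last step left them, time stands still between calls to the robot, and variables do not carry over. Pictures are saved under pics/ and viewed, and the job is handed in when it is done.

```bash
ls; mkdir -p pics
cat > h.py <<'E'
import numpy as np, cv2
from station import ctrl
def snap(n,f=None):
    o=ctrl.observe(); s=ctrl.snapshot(n)
    if 'hand_eye' in s:
        T=np.eye(4);T[:3,:3]=o['ee_rot'];T[:3,3]=o['tool_pos'];s['cam_to_world']=T@s['hand_eye']
    if f: cv2.imwrite('pics/'+f,cv2.cvtColor(s['color'],cv2.COLOR_RGB2BGR))
    return s
def cloud(s):
    d=s['depth'];h,w=d.shape;K=s['mtx'];v,u=np.mgrid[:h,:w]
    P=np.stack([(u-K[0,2])/K[0,0]*d,(v-K[1,2])/K[1,1]*d,d,np.ones_like(d)],-1)
    P=(P@np.array(s['cam_to_world']).T)[...,:3];P[d==0]=np.nan
    return P
E
python3 - <<'E'
from h import *
o=ctrl.observe();print(o)
for n in ['scene','side','wrist']:
    s=snap(n,n+'0.png');np.savez('pics/'+n+'0.npz',**s);print(n,np.round(s['cam_to_world'],3).tolist(),s['mtx'].tolist())
print(np.round(s['hand_eye'],3))
E
```

```text
pics
{'time': 0.0, 'joint_positions': array([-5.67096925, 22.87191653,  2.5810897 , 88.11350799, -1.07101875,
       69.15079456, -2.90672037]), 'joint_vel': array([ 0.05837719, -0.04942549,  0.02148696, -0.02288457, -0.04680939,
       -0.11391092,  0.08890947]), 'effort': array([-9.65094187e-04, -4.75129580e+01,  1.36406265e+00, -2.54227209e+01,
        1.14684159e-02,  9.53188282e-03,  3.56541250e-05]), 'tool_pos': array([ 6.49366796e+02, -4.37462453e-03,  2.30268980e+02]), 'ee_rot': array([[-4.66998651e-05,  9.99998097e-01, -1.95042862e-03],
       [ 9.99999988e-01,  4.64119894e-05, -1.47641116e-04],
       [-1.47550312e-04, -1.95043549e-03, -9.99998087e-01]]), 'ft_force': array([0.51922049, 0.43497307, 0.82802665]), 'wrist_torque': array([ 0.03877922, -0.03576585, -0.01137354]), 'width': 85.37546633887952}
scene [[-0.537, -0.459, 0.707, -308.153], [-0.843, 0.292, -0.451, 558.84], [0.001, -0.839, -0.544, 706.062], [0.0, 0.0, 0.0, 1.0]] [[388.1687529329094, 0.0, 254.91088229200287], [0.0, 388.1687529329094, 189.93658694562166], [0.0, 0.0, 1.0]]
side [[-0.925, -0.201, 0.322, 201.327], [-0.38, 0.493, -0.783, 917.603], [-0.002, -0.846, -0.533, 654.801], [0.0, 0.0, 0.0, 1.0]] [[425.63072707498225, 0.0, 251.34999962591948], [0.0, 425.63072707498225, 190.63857900846904], [0.0, 0.0, 1.0]]
wrist [[1.0, 0.002, -0.002, 650.162], [0.001, -0.965, -0.262, 65.129], [-0.002, 0.262, -0.965, 373.697], [0.0, 0.0, 0.0, 1.0]] [[311.2134743776326, 0.0, 251.42779820518751], [0.0, 311.2134743776326, 194.90451713866153], [0.0, 0.0, 1.0]]
[[ 1.00000e-03 -9.65000e-01 -2.62000e-01  6.51140e+01]
 [ 1.00000e+00  1.00000e-03 -0.00000e+00  4.89000e-01]
 [ 0.00000e+00 -2.62000e-01  9.65000e-01 -1.43348e+02]
 [ 0.00000e+00  0.00000e+00  0.00000e+00  1.00000e+00]]
```

View pictures.

View pics/scene0.png

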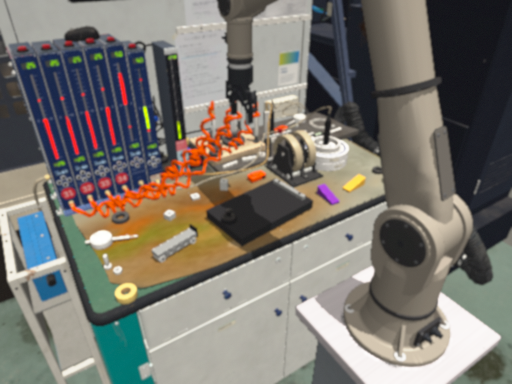

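View pics/side0.png

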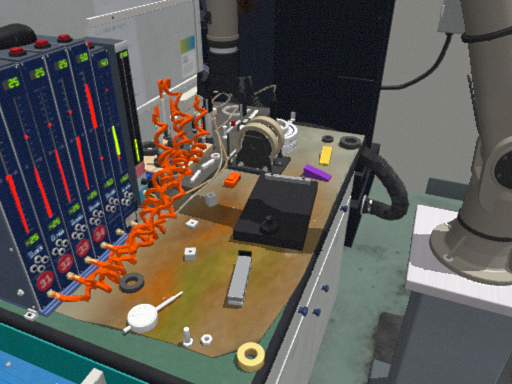

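View pics/wrist0.png

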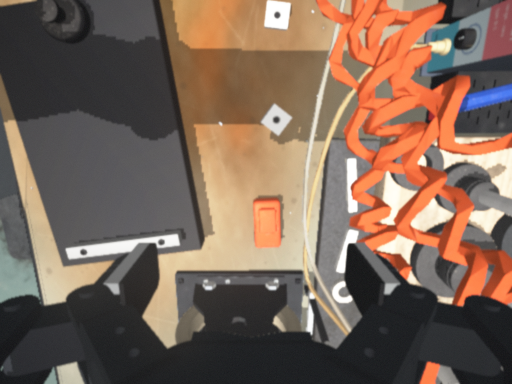

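Run:
```python
from h import *
for n in ['scene','side']:
    s=dict(np.load(f'pics/{n}0.npz'));P=cloud(s)
    x0,x1,y0,y1=300,900,-400,500
    m=(P[...,2]>-5)&(P[...,2]<120)
    c=s['color'][m];p=P[m]
    # ortho: 1px = 1.2mm ; rows = +y up -> row=(y1-y), col=x
    im=np.zeros((int((x1-x0)/1.2),int((y1-y0)/1.2),3),np.uint8)
    o=np.argsort(p[:,2])
    for q,cc in zip(p[o],c[o]):
        r=int((x1-q[0])/1.2);k=int((y1-q[1])/1.2)
        if 1<=r<im.shape[0]-1 and 1<=k<im.shape[1]-1: im[r-1:r+2,k-1:k+2]=cc[::-1]
    cv2.imwrite(f'pics/o_{n}.png',im)
s=np.load('pics/side0.npz');
c=cv2.resize(s['color'][120:380,90:370],None,fx=2.2,fy=2.2,interpolation=cv2.INTER_CUBIC);cv2.imwrite('pics/sz.png',c[...,::-1])
```

```text
(no output)
```

View pics/o_side.png

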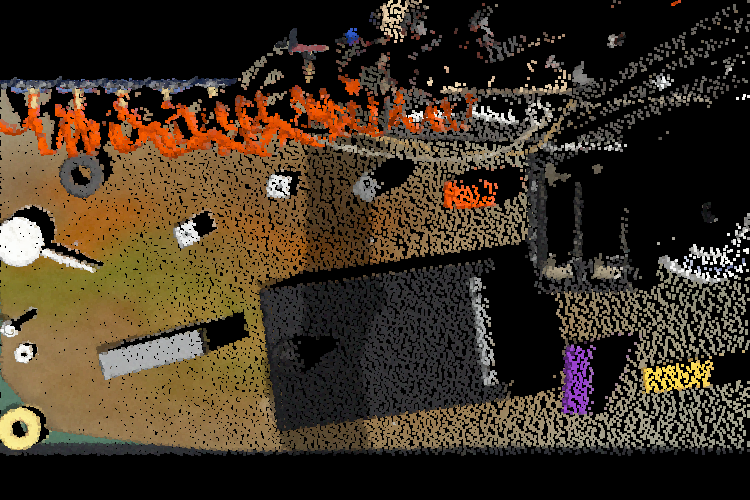

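View pics/sz.png

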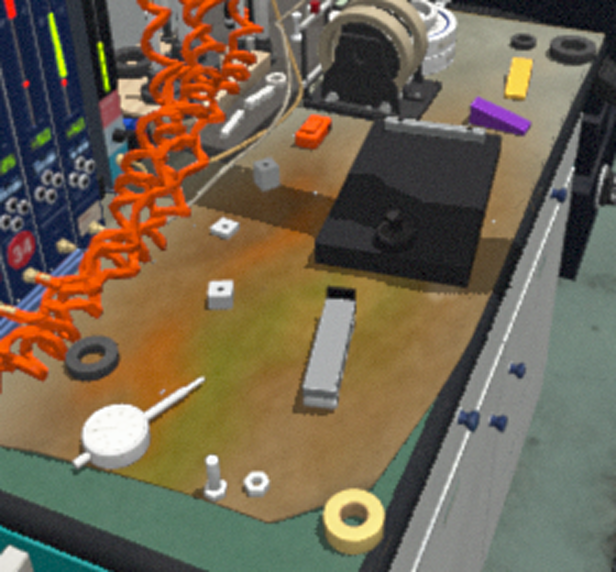

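```bash
cat >> h.py <<'E'
def inplane(s,uv,z):
    K=s['mtx'];T=np.array(s['cam_to_world'])
    uv=np.atleast_2d(uv).astype(float)
    r=np.c_[(uv[:,0]-K[0,2])/K[0,0],(uv[:,1]-K[1,2])/K[1,1],np.ones(len(uv))]@T[:3,:3].T
    t=(z-T[2,3])/r[:,2]
    return T[:3,3]+r*t[:,None]
def rect(p,mn=5):
    (c,wh,a)=cv2.minAreaRect(np.ascontiguousarray(p[:,:2],np.float32))
    return np.round(c,1),np.round(wh,1),round(a,2)
E
python3 - <<'E'
from h import *
R={'plate':(430,640,-150,200,30,40),'rail':(420,650,-110,-60,44,54),'b18':(590,660,230,310,14,25),'b8':(650,710,140,190,4,14),'b30':(650,720,30,80,24,36),'bar':(420,540,200,390,22,50),'stop':(420,540,200,390,38,50),'wedge':(400,500,-370,-260,5,45),'mag':(430,640,50,190,42,90),'clip':(630,720,-100,-20,5,40)}
for n in ['scene','side','wrist']:
    s=dict(np.load(f'pics/{n}0.npz'));P=cloud(s)
    for k,b in R.items():
        m=(P[...,0]>b[0])&(P[...,0]<b[1])&(P[...,1]>b[2])&(P[...,1]<b[3])&(P[...,2]>b[4])&(P[...,2]<b[5])
        m=cv2.morphologyEx(m.astype(np.uint8),cv2.MORPH_OPEN,np.ones((2,2)))>0
        if m.sum()<8: continue
        p=P[m]; print(n,k,m.sum(),*rect(p),'z',np.round(np.percentile(p[:,2],[5,50,95]),1),'mean',np.round(p.mean(0),1))
E
```

```text
scene plate 2057 [488.5  36.4] [157.7 278.3] 7.49 z [nan nan nan] mean [nan nan nan]
scene rail 148 [502.2 -87.5] [126.7  28.1] 8.68 z [42.8 49.9 53.8] mean [494.6 -80.4  49. ]
scene b18 58 [615.  267.3] [23.3 36.8] 5.91 z [ 8.3 18.9 21.8] mean [613.2 272.4  17. ]
scene b8 44 [673.8 160.7] [28.9 26.1] 86.98 z [ 0.5  9.8 12.1] mean [670.  162.1   7.8]
scene b30 55 [703.2  41.9] [33.8 94.9] 64.08 z [ 2.1 27.7 34.5] mean [682.4  51.6  24.4]
scene bar 514 [476.6 299.8] [ 31.8 151.2] 15.83 z [nan nan nan] mean [nan nan nan]
scene stop 22 [487.1 251.9] [24.2  3.8] 17.78 z [nan nan nan] mean [nan nan nan]
scene wedge 223 [ 445.6 -330.3] [ 30.5 116.6] 5.59 z [ 2.2 16.4 30.5] mean [ 440.8 -317.1   16.4]
scene mag 170 [473.  138.6] [34.9 67.1] 31.55 z [37.9 53.4 74. ] mean [462.2 153.   53.6]
scene clip 165 [688.8 -66.3] [86.1 75.9] 17.83 z [ 1.9 18.6 28. ] mean [663.5 -63.9  16.1]
side plate 2912 [nan nan] [0. 0.] 0.0 z [nan nan nan] mean [nan nan nan]
side rail 165 [483.2 -95.4] [152.5  78.2] 44.92 z [nan nan nan] mean [nan nan nan]
side b18 79 [621.2 267.3] [21.2 41.9] 25.05 z [-0.4 17.2 19
[... 433 characters left out ...]
n nan] mean [nan nan nan]
side mag 216 [465.2 142.2] [69.4 35.4] 78.58 z [39.  51.  71.5] mean [466.1 158.5  52.5]
side clip 213 [689.3 -76.5] [78.7 93.9] 7.45 z [-0.4 16.1 26.2] mean [671.  -59.7  14.1]
wrist plate 30601 [520.6   7.7] [329.9 147.7] 75.93 z [nan nan nan] mean [nan nan nan]
wrist rail 1297 [519.2 -47.3] [210.1   4.1] 33.99 z [nan nan nan] mean [nan nan nan]
wrist b8 610 [677.3 163.5] [27.2 24.6] 81.39 z [nan nan nan] mean [nan nan nan]
wrist b30 682 [700.5  58.4] [40.5 66.7] 66.43 z [nan nan nan] mean [nan nan nan]
wrist mag 1819 [475.8 143.3] [45.6 23.5] 44.12 z [nan nan nan] mean [nan nan nan]
wrist clip 1578 [688.2 -65.4] [73.8 80.6] 8.28 z [nan nan nan] mean [nan nan nan]
```

```bash
python3 -m pendant '[[5,-1,0,0],[10,-2,0,0],[15,-4,0,0],[20,-6,0,0],[20,-6,0,0],[20,-6,0,0]]' 0 40
python3 - <<'E'
from h import *
s=snap('wrist','w1.png');np.savez('pics/w1.npz',**s);print(ctrl.observe()['tool_pos'],ctrl.observe()['time'])
E
```

```text
time: 0.9
tool_pos: [590.1, 199.3, 231.1]
ee_rot: [[-0.0, 1.0, -0.0], [1.0, 0.0, -0.001], [-0.001, -0.0, -1.0]]
ft_force: [-0.2, -1.2, -0.5]
width: 85.4
[590.54040811 198.22705462 231.12897487] 0.95
```

View pics/w1.png

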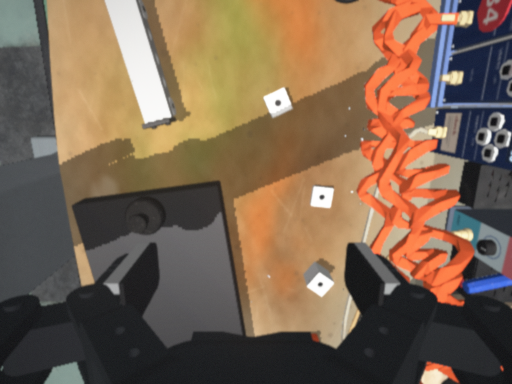

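```bash
cat >> h.py <<'E'
def blob(s,uv,z,r=22,thr=150,smax=60):
    hsv=cv2.cvtColor(s['color'],cv2.COLOR_RGB2HSV);u,v=uv
    m=((hsv[...,2]>thr)&(hsv[...,1]<smax)).astype(np.uint8)
    w=np.zeros_like(m);w[max(v-r,0):v+r+1,max(u-r,0):u+r+1]=1;m&=w
    cs,_=cv2.findContours(m,cv2.RETR_EXTERNAL,cv2.CHAIN_APPROX_NONE)
    c=max(cs,key=cv2.contourArea)[:,0,:]
    P=inplane(s,c,z);return P
E
python3 - <<'E'
from h import *
s=dict(np.load('pics/w1.npz'))
for k,uv,z in [('b18',(278,102),18),('b8',(321,196),8),('b30',(319,285),30)]:
    P=blob(s,uv,z);print(k,*rect(P)); 
P=cloud(s)
for k,uv in [('b18',(285,95)),('b8',(314,190)),('b30',(325,290)),('plate',(190,270)),('bar',(150,90)),('table',(240,80))]:
    print(k,P[uv[1]-2:uv[1]+3,uv[0]-2:uv[0]+3].reshape(-1,3).mean(0))
g=cv2.resize(s['color'][60:140,240:320],None,fx=6,fy=6)[...,::-1]
g2=cv2.resize(s['color'][0:140,90:190],None,fx=4,fy=4)[...,::-1]
cv2.imwrite('pics/w1z.png',np.hstack([g,cv2.resize(g2,(343,480))]))
E
```

```text
b18 [619.3 272.5] [25.8 25.4] 24.3
b8 [676.1 162.8] [26.4 26.4] 83.48
b30 [676.1  56.5] [27.6 27.4] 52.79
b18 [627.14091001 280.54395369  17.08410283]
b8 [666.66306316 170.82743379   7.31928355]
b30 [684.54418249  43.24283286  23.23066345]
plate [516.47650897  78.22662799  35.72255285]
bar [484.37997398 284.71397149  31.67542042]
table [nan nan nan]
```

View pics/w1z.png

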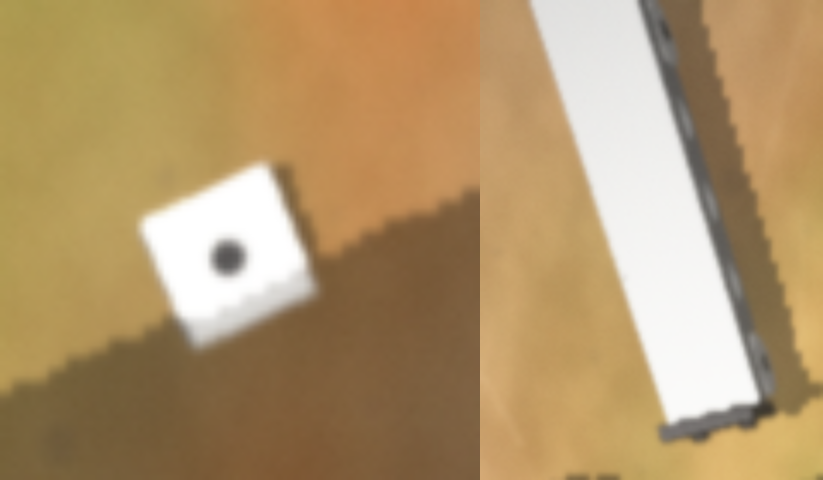

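Run:
```python
from h import *
s=dict(np.load('pics/wrist0.npz'))
P=blob(s,(124,244),49,r=70,thr=140,smax=40);print('rail',*rect(P))
im=s['color'][180:290,40:240];a=cv2.resize(im,None,fx=3.5,fy=3.5)
s1=dict(np.load('pics/w1.npz'));b=cv2.resize(s1['color'][160:260,60:260],None,fx=3.5,fy=3.5)
cv2.imwrite('pics/z.png',np.vstack([a[:300],b[:300]])[...,::-1])
P=blob(s1,(145,60),31,r=75,thr=170,smax=40);print('bar',*rect(P))
```

```text
rail [503.1 -83.6] [131.   15.4] 7.7
bar [475.5 312.8] [ 30.1 121.1] 14.08
```

View pics/z.png

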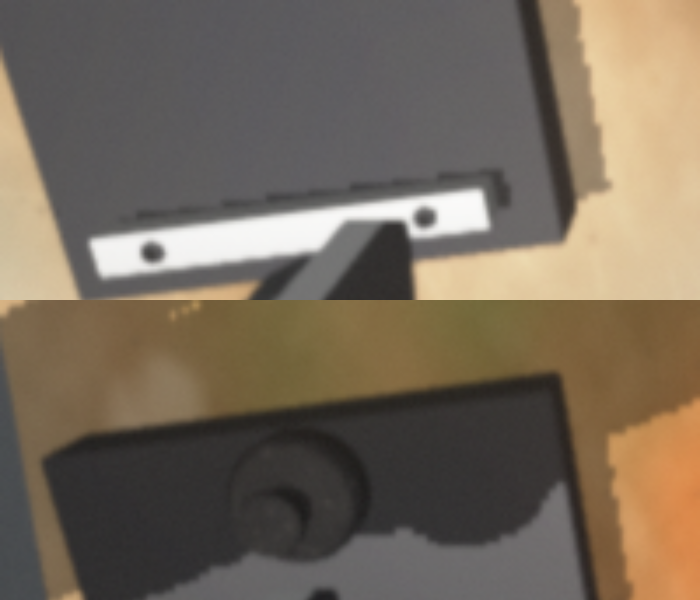

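```bash
python3 -m pendant '[[4,1.5,2,-0.18],[7.25,2.93,4,-0.36],[7.25,2.93,9,-0.424],[7.25,2.93,13,-0.424],[7.25,2.93,15,-0.424],[7.25,2.93,15,-0.424]]' 0 40
python3 - <<'E'
from h import *
s=snap('wrist','w2.png')
E
```

```text
time: 1.7
tool_pos: [619.2, 270.8, 80.1]
ee_rot: [[-0.41, 0.912, -0.002], [0.912, 0.41, -0.002], [-0.001, -0.003, -1.0]]
ft_force: [-1.1, 0.3, 0.4]
width: 85.1
```

View pics/w2.png

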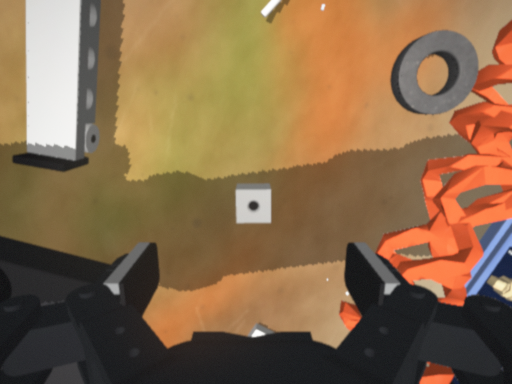

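```bash
cat >> h.py <<'E'
def totool(p):
    o=ctrl.observe();return np.round(np.array(o['ee_rot']).T@(np.array(p)-o['tool_pos']),1)
E
python3 - <<'E'
from h import *
s=snap('wrist')
p=inplane(s,(253.5,205),18)[0];print(p,totool(p),*rect(blob(s,(253,205),18,r=28,thr=120)))
E
```

```text
[620.9779173  273.74254654  18.        ] [ 1.1  0.5 65. ] [618.6 274. ] [24.6 27.6] 24.27
```

```bash
python3 -m pendant '[[0.1,0,4,0],[0.1,0,7,0],[0.1,0,7.7,0],[0.1,0,7.7,0]]' 0 40; python3 -m pendant '[[0,0,0,0],[0,0,0,0],[0,0,0,0],[0,0,0,0],[0,0,0,0],[0,0,0,0]]' 255 40
```

```text
time: 2.3
tool_pos: [620.1, 273.9, 5.9]
ee_rot: [[-0.411, 0.911, 0.002], [0.912, 0.411, 0.001], [-0.0, 0.003, -1.0]]
ft_force: [-0.2, -0.0, 0.6]
width: 85.4
time: 3.05
tool_pos: [619.4, 273.7, 5.0]
ee_rot: [[-0.411, 0.911, 0.001], [0.911, 0.411, 0.0], [-0.0, 0.001, -1.0]]
ft_force: [-0.2, -0.6, 5.3]
width: 22.7
```

```bash
python3 -m pendant '[[0,0,-4,0],[0,0,-9,0],[-2.6,-4.2,-10,0],[-5.2,-8.4,-10,0.07],[-7.8,-12.5,-10,0.15],[-10.4,-16.7,-10,0.22],[-12.92,-20.82,-10,0.29],[-12.92,-20.82,-10,0.29],[-12.92,-20.82,-10,0.29]]'
python3 - <<'E'
from h import *
s=snap('wrist','w3.png');s=snap('side','s3.png')
E
```

```text
time: 4.18
tool_pos: [482.5, 70.5, 104.3]
ee_rot: [[-0.134, 0.991, 0.001], [0.991, 0.134, 0.001], [0.0, 0.001, -1.0]]
ft_force: [0.5, 0.8, -0.2]
width: 23.0
```

View pics/w3.png

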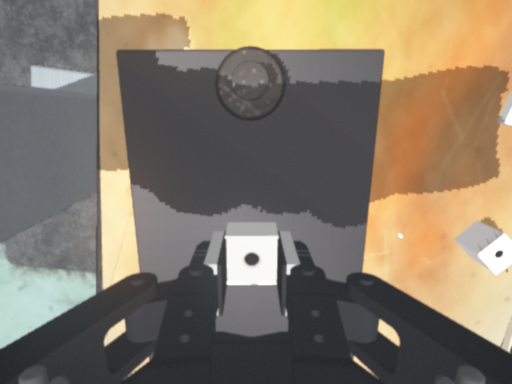

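```bash
python3 - <<'E'
from h import *
s=snap('wrist');z=ctrl.observe()['tool_pos'][2]
p=inplane(s,(251.5,258),z+13.6)[0];print(p,totool(p))
E
python3 -m pendant '[[0,0,3.5,0],[0,0,5.5,0],[0,0,6.2,0],[0,0,6.4,0],[0,0,6.5,0],[0,0,6.5,0],[0,0,6.5,0]]'
```

```text
[483.37358009  71.33015396 117.88003267] [ -0.    0.4 -13.6]
time: 5.2
tool_pos: [482.9, 70.1, 39.9]
ee_rot: [[-0.134, 0.991, 0.001], [0.991, 0.134, 0.0], [0.0, 0.001, -1.0]]
ft_force: [-0.6, -0.6, 1.4]
width: 22.7
```

```bash
python3 -m pendant '[[0,0,0.05,0],[0,0,0.1,0],[0,0,0.1,0]]'
```

```text
time: 5.58
tool_pos: [482.9, 70.1, 39.9]
ee_rot: [[-0.133, 0.991, 0.001], [0.991, 0.133, 0.0], [0.0, 0.001, -1.0]]
ft_force: [-2.4, -0.7, 10.7]
width: 22.7
```

```bash
python3 -m pendant '[[0,0,0,0],[0,0,0,0],[0,0,0,0],[0,0,0,0],[0,0,0,0]]' 0 40; python3 -m pendant '[[0,0,-4,0],[0,0,-10,0],[0,0,-16,0],[0,0,-19,0],[0,0,-19,0]]';  python3 - <<'E'
from h import *
s=snap('wrist','w4.png');np.savez('pics/w4.npz',**s)
E
```

```text
time: 6.2
tool_pos: [482.3, 70.0, 38.2]
ee_rot: [[-0.134, 0.991, -0.0], [0.991, 0.134, -0.0], [-0.0, -0.0, -1.0]]
ft_force: [1.3, 0.6, 0.1]
width: 85.4
time: 6.82
tool_pos: [484.1, 70.4, 231.1]
ee_rot: [[-0.134, 0.991, 0.006], [0.991, 0.134, 0.001], [0.0, 0.006, -1.0]]
ft_force: [0.3, 0.8, -1.1]
width: 85.5
```

View pics/w4.png

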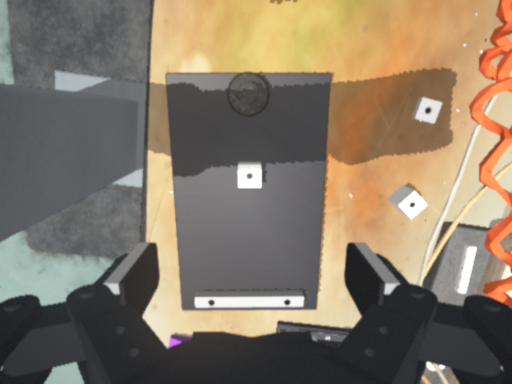

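Run:
```python
from h import *
s=snap('wrist');
P=blob(s,(249,176),53,r=20,thr=130);print('b18',*rect(P),'hole',inplane(s,(249.5,176),53))
P=blob(s,(428,109),8,r=18,thr=130);print('b8',*rect(P),'hole',inplane(s,(428.5,110),8))
P=blob(s,(250,301),49,r=62,thr=140,smax=40);print('rail',*rect(P))
print(ctrl.observe()['tool_pos'])
```

```text
b18 [478.4  67.8] [36.7 28.9] 8.35 hole [[481.43351032  68.86310281  53.        ]]
b8 [674.9 162.6] [26.  28.9] 83.69 hole [[672.86556206 162.17032783   8.        ]]
rail [503.6 -83.6] [131.   14.9] 7.68
[481.72669938  69.8952182  227.66649682]
```

Run:
```python
from h import *
for n in ['scene','side']:
    P=cloud(dict(np.load(f'pics/{n}0.npz')))
    for x in range(690,800,10):
        m=(P[...,0]>x)&(P[...,0]<x+10)&(P[...,1]>110)&(P[...,1]<215)
        if m.any(): print(n,x,m.sum(),np.round(np.nanpercentile(P[...,2][m],[50,95,100])))
```

```text
scene 690 36 [2. 4. 8.]
scene 700 58 [2. 5. 5.]
scene 710 95 [ 6. 77. 81.]
scene 720 123 [24. 80. 94.]
scene 730 174 [ 30.  98. 104.]
scene 740 165 [ 57.  98. 104.]
scene 750 112 [ 82. 101. 112.]
scene 760 68 [ 98. 121. 123.]
scene 770 68 [ 78. 123. 125.]
scene 780 75 [ 84. 116. 118.]
scene 790 40 [  3. 107. 113.]
side 690 76 [-0.  2.  3.]
side 700 93 [-1.  1.  2.]
side 710 143 [ 1. 73. 77.]
side 720 166 [ 2. 75. 90.]
side 730 220 [ 35.  95. 101.]
side 740 228 [ 63.  98. 101.]
side 750 147 [ 82. 100. 112.]
side 760 112 [ 95. 117. 121.]
side 770 139 [ 81. 120. 122.]
side 780 136 [ 84. 116. 121.]
side 790 34 [ 96. 111. 116.]
```

Run:
```python
from h import *
for n in ['scene','side']:
    P=cloud(dict(np.load(f'pics/{n}0.npz')))
    m=(P[...,0]>700)&(P[...,0]<728)&(P[...,1]>90)&(P[...,1]<240)&(P[...,2]>40)
    q=P[m]
    for y in range(90,240,10):
        k=q[(q[:,1]>=y)&(q[:,1]<y+10)]
        if len(k): print(n,y,len(k),'minx',k[:,0].min().round(),'z',k[:,2].min().round(),k[:,2].max().round())
```

```text
scene 100 2 minx 722.0 z 52.0 57.0
scene 110 8 minx 721.0 z 48.0 59.0
scene 120 6 minx 725.0 z 51.0 94.0
scene 180 9 minx 717.0 z 40.0 73.0
scene 190 14 minx 715.0 z 40.0 78.0
scene 200 14 minx 717.0 z 43.0 81.0
scene 210 19 minx 717.0 z 40.0 83.0
scene 220 12 minx 720.0 z 41.0 79.0
scene 230 1 minx 727.0 z 41.0 41.0
side 110 8 minx 723.0 z 49.0 57.0
side 120 8 minx 723.0 z 50.0 58.0
side 130 1 minx 728.0 z 56.0 56.0
side 170 1 minx 728.0 z 65.0 65.0
side 180 3 minx 721.0 z 66.0 69.0
side 190 5 minx 717.0 z 66.0 73.0
side 200 18 minx 716.0 z 67.0 77.0
side 210 20 minx 719.0 z 40.0 80.0
side 220 19 minx 723.0 z 41.0 81.0
side 230 3 minx 726.0 z 41.0 78.0
```

```bash
python3 -m pendant '[[1,3,0,-0.17],[2,6,0,-0.34],[3,9,0,-0.51],[4,12,0,-0.68],[5,15,0,-0.85],[6,18,2,-1.02],[6.74,19.83,4,-1.19],[6.74,19.83,6,-1.323],[6.74,19.83,8,-1.323],[6.74,19.83,8,-1.323]]';  python3 - <<'E'
from h import *
s=snap('wrist','w5.png')
s=snap('wrist')
P=blob(s,(253,205),8,r=60,thr=120);print('b8',*rect(P))
E
```

```text
time: 8.18
tool_pos: [667.6, 162.4, 144.8]
ee_rot: [[-0.993, 0.115, -0.006], [0.115, 0.993, -0.002], [0.006, -0.003, -1.0]]
ft_force: [0.2, 0.0, -0.1]
width: 85.3
b8 [676.1 162.4] [24.6 24.2] 83.47
```

View pics/w5.png

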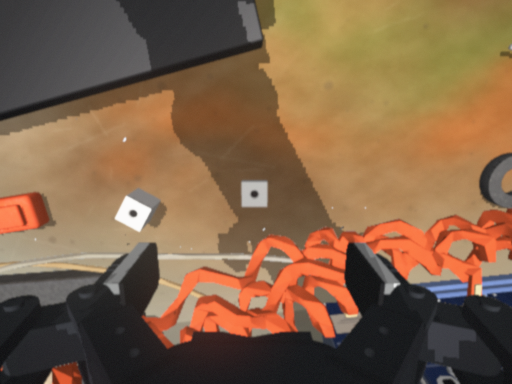

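```bash
python3 -m pendant '[[0,0,5,0],[0,0,10,0],[0,0,13.5,0],[0,0,14.55,0],[0,0,14.55,0],[0,0,14.55,0]]'; python3 -m pendant '[[0,0,0,0],[0,0,0,0],[0,0,0,0],[0,0,0,0],[0,0,0,0],[0,0,0,0]]' 255 40
```

```text
time: 9.02
tool_pos: [671.7, 163.9, 5.3]
ee_rot: [[-0.993, 0.114, 0.004], [0.114, 0.994, 0.001], [-0.004, 0.002, -1.0]]
ft_force: [0.7, 0.1, 0.2]
width: 85.4
time: 9.78
tool_pos: [670.2, 163.4, 3.3]
ee_rot: [[-0.994, 0.114, 0.001], [0.114, 0.994, 0.0], [-0.001, 0.0, -1.0]]
ft_force: [-0.1, 0.1, 2.6]
width: 21.8
```

```bash
python3 -m pendant '[[0,0,-2,0],[0,0,-6,0],[0,0,-11,0],[0,0,-14,0],[0,0,-14,0],[0,0,-14,0]]';  python3 - <<'E'
from h import *
s=snap('wrist','w6.png')
E
```

```text
time: 10.52
tool_pos: [669.0, 163.0, 142.2]
ee_rot: [[-0.994, 0.113, -0.001], [0.113, 0.994, -0.001], [0.001, -0.001, -1.0]]
ft_force: [-0.1, -0.3, -0.7]
width: 22.0
```

View pics/w6.png

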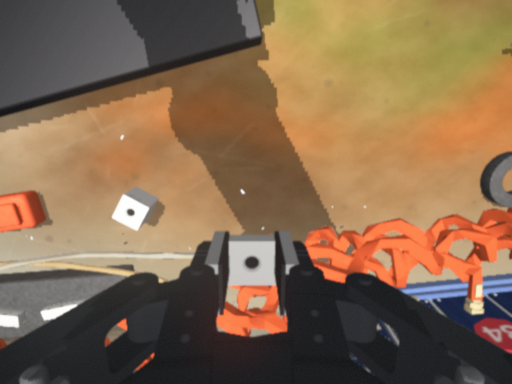

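Run:
```python
from h import *
s=snap('wrist');o=ctrl.observe();z=o['tool_pos'][2]
p=inplane(s,(252,262),z+5)[0];print(p,totool(p))
c=cv2.resize(s['color'][215:325,190:320],None,fx=6,fy=5);cv2.imwrite('pics/w6z.png',c[...,::-1])
P=cloud(s);print(P[245:250,245:258].reshape(-1,3).mean(0),P[272:276,245:258].reshape(-1,3).mean(0),o['tool_pos'])
```

```text
[674.56517286 161.5060728  146.04796418] [-6.1 -0.7 -5. ]
[666.32677229 161.9490558  146.62548613] [680.39776286 160.35246525 146.6532133 ] [668.58458068 162.86075106 141.04796418]
```

View pics/w6z.png

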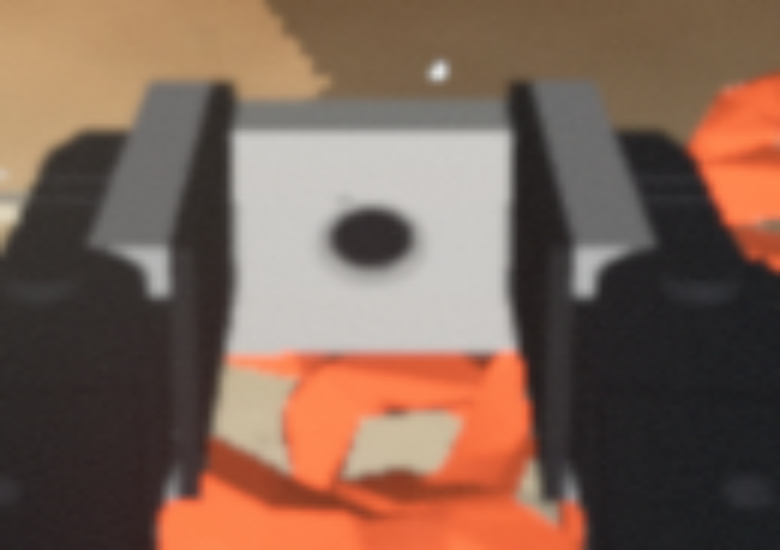

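```bash
python3 -m pendant '[[4,-2.5,0,0],[8,-5,0,-0.08],[12,-7.6,0,-0.16],[16,-10.2,0,-0.248],[18.19,-11.56,2,-0.248],[18.19,-11.56,5,-0.248],[18.19,-11.56,5,-0.248],[18.19,-11.56,5,-0.248]]';  python3 - <<'E'
from h import *
s=snap('wrist','w7.png');snap('side','s7.png')
s=snap('wrist');o=ctrl.observe();print(o['tool_pos'])
c=cv2.resize(s['color'][180:330,170:330],None,fx=5,fy=4);cv2.imwrite('pics/w7z.png',c[...,::-1])
E
```

```text
time: 11.62
tool_pos: [476.5, 69.4, 93.1]
ee_rot: [[-0.991, -0.134, 0.0], [-0.134, 0.991, 0.0], [-0.0, 0.0, -1.0]]
ft_force: [0.7, 0.7, -0.5]
width: 22.2
[477.02347726  69.5312973   93.70341021]
```

View pics/w7.png

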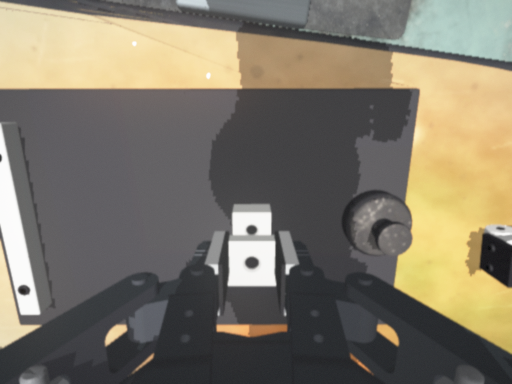

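Run:
```python
from h import *
s=snap('wrist');o=ctrl.observe()
print(o['tool_pos'],'18',inplane(s,(251.5,230),53)[0],'8',inplane(s,(252,262),o['tool_pos'][2]+5.1)[0])
```

```text
[476.86941948  69.45524917  93.62128232] 18 [484.16060052  69.47761012  53.        ] 8 [482.6679996   69.47574008  98.72128232]
```

```bash
python3 -m pendant '[[-0.1,0,1.5,0],[-0.1,0,2.8,0],[-0.1,0,3.4,0],[-0.1,0,3.6,0],[-0.1,0,3.7,0],[-0.1,0,3.7,0],[-0.1,0,3.7,0]]'
```

```text
time: 12.7
tool_pos: [477.1, 69.3, 56.2]
ee_rot: [[-0.991, -0.134, 0.0], [-0.134, 0.991, -0.0], [-0.0, -0.0, -1.0]]
ft_force: [-1.4, -0.8, 4.2]
width: 22.0
```

```bash
python3 -m pendant '[[0,0,0,0],[0,0,0,0],[0,0,0,0],[0,0,0,0]]' 120 40; python3 -m pendant '[[0,0,-2,0],[0,0,-7,0],[0,0,-12,0],[0,0,-15,0],[0,0,-15,0],[0,0,-15,0]]';  python3 - <<'E'
from h import *
s=snap('wrist','w8.png');np.savez('pics/w8.npz',**s)
P=blob(s,(250,195),61,r=25,thr=120);print('b8',*rect(P))
c=cv2.resize(s['color'][150:250,190:320],None,fx=6,fy=6);cv2.imwrite('pics/w8z.png',c[...,::-1])
E
```

```text
time: 13.2
tool_pos: [477.0, 69.3, 55.8]
ee_rot: [[-0.991, -0.134, 0.0], [-0.134, 0.991, 0.0], [-0.0, 0.0, -1.0]]
ft_force: [0.2, -0.3, -1.2]
width: 45.3
time: 13.95
tool_pos: [476.2, 69.0, 204.9]
ee_rot: [[-0.991, -0.134, -0.001], [-0.134, 0.991, -0.0], [0.002, -0.0, -1.0]]
ft_force: [0.2, -0.6, 0.0]
width: 45.2
b8 [481.5  68.8] [31.3 26. ] 7.75
```

View pics/w8.png

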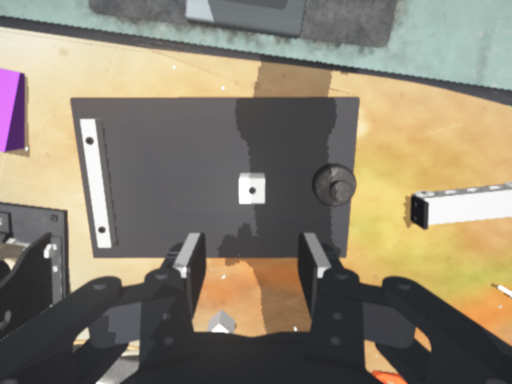

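View pics/w8z.png

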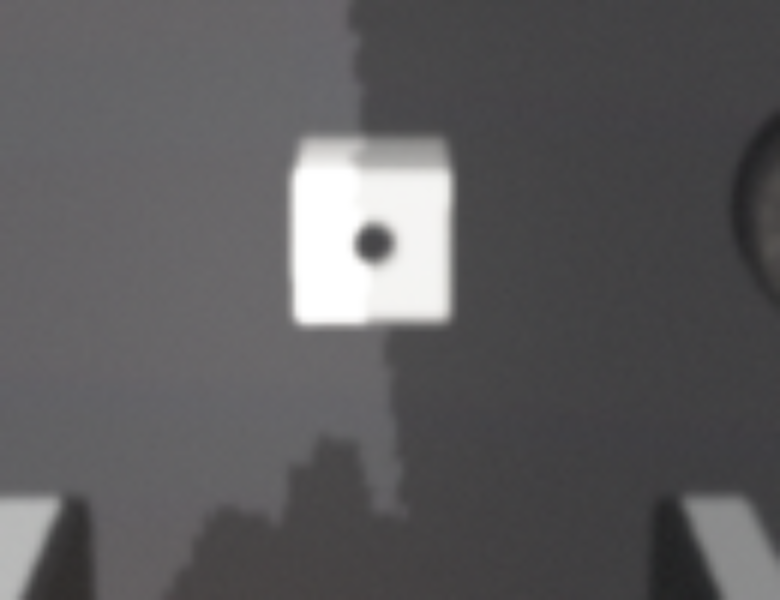

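```bash
python3 -c "
from h import *
s=dict(np.load('pics/w8.npz'));print(inplane(s,(252.5,190.5),61))"
python3 -m pendant '[[0,2,0,0.18],[0,5,0,0.36],[-1,8,0,0.54],[-1.5,11,0,0.72],[-2,14,0,0.9],[-3,17,0,1.08],[-3.62,19.35,0,1.26],[-3.62,19.35,0,1.44],[-3.62,19.35,0,1.459],[-3.62,19.35,0,1.459]]' 0 40;  python3 - <<'E'
from h import *
s=snap('wrist','w9.png');np.savez('pics/w9.npz',**s)
E
```

```text
[[483.59451465  70.02660426  61.        ]]
time: 15.25
tool_pos: [486.6, 265.2, 204.9]
ee_rot: [[-0.245, 0.969, -0.001], [0.969, 0.245, -0.001], [-0.001, -0.002, -1.0]]
ft_force: [-0.2, 1.5, -0.4]
width: 85.5
```

View pics/w9.png

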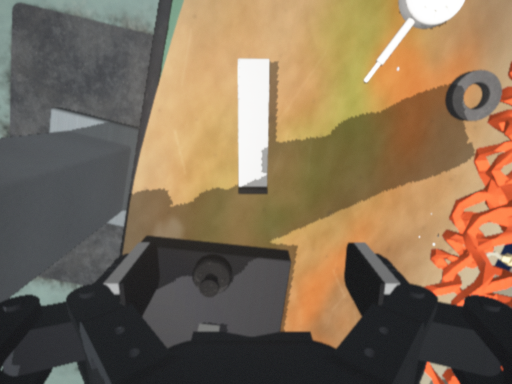

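Run:
```python
from h import *
s=snap('wrist')
P=blob(s,(254,122),31,r=75,thr=120,smax=45);c,wh,a=rect(P);print(c,wh,a,totool([*c,31]))
g=cv2.resize(s['color'][45:205,215:295],None,fx=3.7,fy=3.7);cv2.imwrite('pics/w9z.png',g[...,::-1])
```

```text
[475.6 314.2] [ 30.8 123.5] 13.99 [ 50.2   1.2 174.4]
```

View pics/w9z.png

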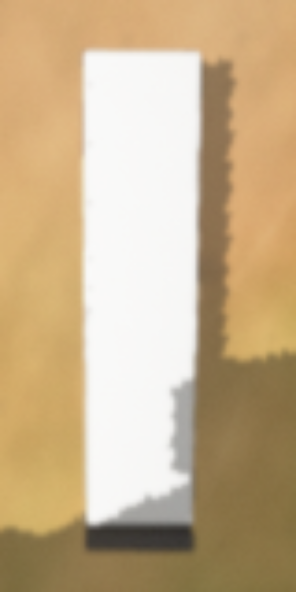

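```bash
python3 -m pendant '[[3,0.1,5,0],[5.5,0.1,10,0],[5.5,0.1,15,0],[5.5,0.1,18.5,0],[5.5,0.1,20.25,0],[5.5,0.1,20.25,0],[5.5,0.1,20.25,0]]' 0 60; python3 -m pendant '[[0,0,0,0],[0,0,0,0],[0,0,0,0],[0,0,0,0],[0,0,0,0],[0,0,0,0]]' 255 60
```

```text
time: 16.23
tool_pos: [475.8, 320.2, 4.9]
ee_rot: [[-0.243, 0.97, 0.003], [0.97, 0.243, 0.002], [0.001, 0.003, -1.0]]
ft_force: [0.1, -0.3, -0.1]
width: 85.6
time: 16.98
tool_pos: [475.0, 319.7, 4.0]
ee_rot: [[-0.244, 0.97, 0.001], [0.97, 0.244, 0.0], [0.0, 0.001, -1.0]]
ft_force: [-0.1, -1.6, 7.0]
width: 29.0
```

```bash
python3 -m pendant '[[0,0,-1,0],[0,0,-3,0],[0,0,-6,0],[0,0,-10,0],[0,0,-12,0],[0,0,-12,0],[0,0,-12,0]]' 255 60;  python3 - <<'E'
from h import *
s=snap('wrist','w10.png');snap('side','s10.png')
s=snap('wrist');P=cloud(s);z=ctrl.observe()['tool_pos'][2]
for v in (40,80,120,160,200,240): print(v,P[v-1:v+2,245:258].reshape(-1,3).mean(0)-[0,0,z])
E
```

```text
time: 17.85
tool_pos: [473.2, 318.4, 121.6]
ee_rot: [[-0.244, 0.97, -0.003], [0.97, 0.244, -0.002], [-0.001, -0.003, -1.0]]
ft_force: [0.3, -0.2, -5.3]
width: 28.9
40 [ 444.04554856  432.26867369 -120.78784054]
80 [ 451.15361902  404.04581142 -121.23150945]
120 [ 458.75958614  373.86528221 -121.62111468]
160 [461.92668432 364.28444798  27.40741438]
200 [465.7357028  349.1760557   27.34455777]
240 [469.82323744 332.94998934  27.28410408]
```

View pics/w10.png

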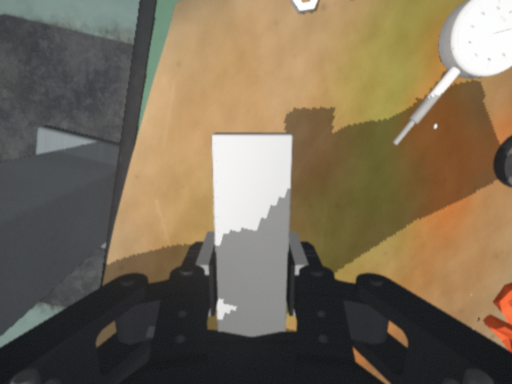

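View pics/s10.png

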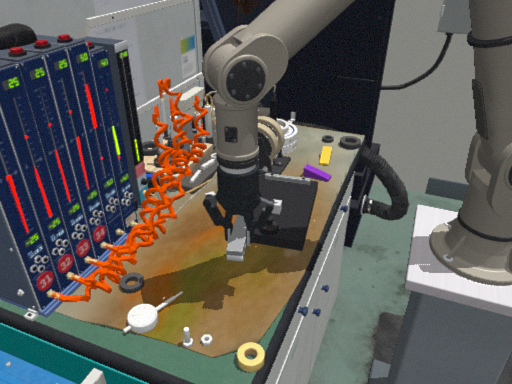

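```bash
python3 -m pendant '[[-3,-0.6,0,0],[-7,-1.4,0,0.03],[-12,-2.4,0,0.06],[-17,-3.4,0,0.09],[-22,-4.4,0,0.11],[-26,-5.2,0,0.11],[-28.98,-5.77,0,0.11],[-28.98,-5.77,2,0.11],[-28.98,-5.77,3,0.11],[-28.98,-5.77,3,0.11]]' 255 60;  python3 - <<'E'
from h import *
s=snap('wrist','w11.png');snap('side','s11.png');snap('scene','c11.png')
s=snap('wrist');o=ctrl.observe();print(o['tool_pos'],o['ee_rot'])
E
```

```text
time: 19.25
tool_pos: [488.0, 24.8, 92.2]
ee_rot: [[-0.137, 0.991, -0.003], [0.991, 0.137, -0.0], [0.0, -0.003, -1.0]]
ft_force: [0.1, 0.9, -5.1]
width: 28.3
[489.74095444  24.87423371  93.87638392] [[-1.36631298e-01  9.90621100e-01  1.31312011e-03]
 [ 9.90621970e-01  1.36631141e-01  2.09031789e-04]
 [ 2.76582014e-05  1.32936591e-03 -9.99999116e-01]]
```

View pics/w11.png

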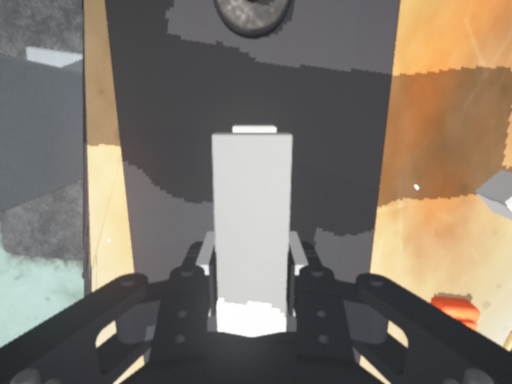

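View pics/s11.png

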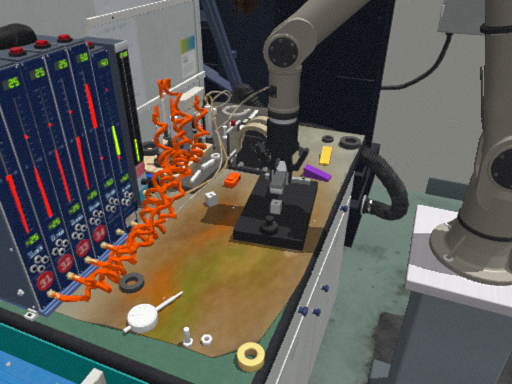

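Run:
```python
from h import *
s=snap('wrist');o=ctrl.observe();z=o['tool_pos'][2]
for n,uv,zz in [('stackL',(232.5,125),61),('stackR',(277,125),61),('barL',(213,133.5),z+27.3),('barR',(292,133.5),z+27.3)]:
    p=inplane(s,uv,zz)[0];print(n,p.round(1),totool(p))
print(o['tool_pos'])
```

```text
stackL [471.9  80.3  61. ] [ 57.4 -10.1  32.9]
stackR [496.2  83.6  61. ] [57.4 14.5 32.9]
barL [468.3  79.4 121.2] [ 57.  -13.7 -27.3]
barR [497.   83.3 121.2] [ 57.   15.2 -27.3]
[489.68357158  24.75928791  93.88389879]
```

```bash
python3 -m pendant '[[0,0.1,1,0],[0,0.1,2,0],[0,0.1,2.5,0],[0,0.1,2.7,0],[0,0.1,2.8,0],[0,0.1,2.8,0]]' 255 60;  python3 -m pendant '[[0,0,0.05,0],[0,0,0.1,0],[0,0,0.15,0],[0,0,0.15,0]]' 255 20
```

```text
time: 20.25
tool_pos: [490.3, 24.5, 65.5]
ee_rot: [[-0.136, 0.991, 0.0], [0.991, 0.136, 0.0], [-0.0, 0.0, -1.0]]
ft_force: [-0.8, -0.8, -4.9]
width: 29.2
time: 20.75
tool_pos: [490.6, 24.4, 64.6]
ee_rot: [[-0.136, 0.991, 0.001], [0.991, 0.136, -0.0], [-0.0, 0.001, -1.0]]
ft_force: [-1.9, -0.7, 3.4]
width: 29.4
```

```bash
python3 -m pendant '[[0,0,0.1,0],[0,0,0.2,0],[0,0,0.2,0]]' 255 20;python3 -m pendant '[[0,0,0.1,0],[0,0,0.2,0],[0,0,0.2,0]]' 255 20
python3 - <<'E'
from h import *
s=snap('wrist','w12.png');P=cloud(s);z=ctrl.observe()['tool_pos'][2]
for v in (160,200,240): print(v,P[v-1:v+2,245:258].reshape(-1,3).mean(0))
E
```

```text
time: 21.12
tool_pos: [490.8, 23.6, 62.8]
ee_rot: [[-0.135, 0.991, 0.001], [0.991, 0.135, -0.001], [-0.001, 0.001, -1.0]]
ft_force: [-0.9, -3.2, 7.0]
width: 29.1
time: 21.5
tool_pos: [491.0, 23.0, 60.9]
ee_rot: [[-0.135, 0.991, 0.002], [0.991, 0.135, -0.002], [-0.002, 0.001, -1.0]]
ft_force: [-2.4, -3.7, 7.7]
width: 28.9
160 [484.67336582  70.44851014  92.70829962]
200 [486.75052066  55.24155061  91.51309989]
240 [489.04009645  38.48218713  90.0331224 ]
```

View pics/w12.png

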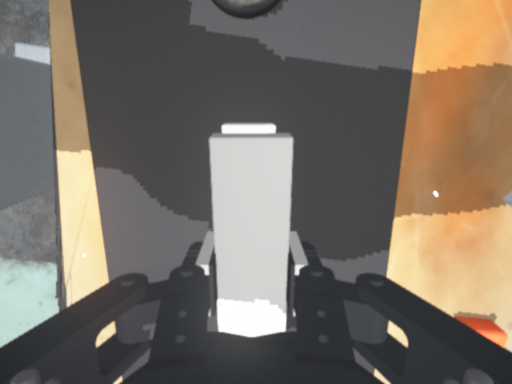

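```bash
python3 -m pendant '[[0,0,0.1,0],[0,0,0.2,0],[0,0,0.3,0],[0,0,0.3,0]]' 255 20;python3 -m pendant '[[0,0,0.1,0],[0,0,0.2,0],[0,0,0.3,0],[0,0,0.3,0]]' 255 20
python3 - <<'E'
from h import *
s=snap('wrist','w13.png');P=cloud(s);z=ctrl.observe()['tool_pos'][2]
for v in (160,200,240): print(v,P[v-1:v+2,245:258].reshape(-1,3).mean(0))
E
```

```text
time: 22.05
tool_pos: [491.2, 22.1, 57.9]
ee_rot: [[-0.134, 0.991, 0.002], [0.991, 0.134, -0.002], [-0.003, 0.002, -1.0]]
ft_force: [-2.2, -5.9, 6.7]
width: 29.4
time: 22.55
tool_pos: [491.5, 22.0, 55.1]
ee_rot: [[-0.134, 0.991, 0.003], [0.991, 0.134, -0.003], [-0.003, 0.002, -1.0]]
ft_force: [-1.9, -5.4, 7.3]
width: 29.2
160 [485.01477647  70.51600254  93.30782487]
200 [nan nan nan]
240 [489.33243422  38.79924203  87.11485762]
```

View pics/w13.png

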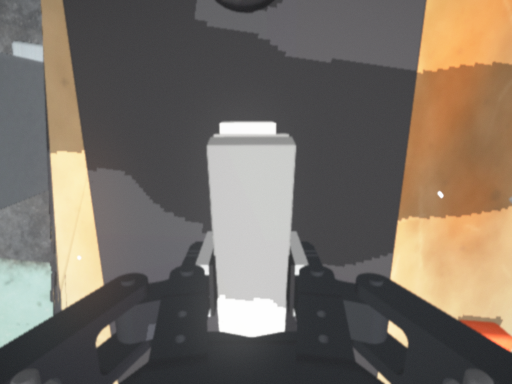

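```bash
python3 -m pendant '[[0,0,0.1,0],[0,0,0.2,0],[0,0,0.2,0]]' 255 20;python3 -m pendant '[[0,0,0.05,0],[0,0,0.1,0],[0,0,0.1,0]]' 255 20
python3 - <<'E'
from h import *
s=snap('wrist','w14.png');P=cloud(s);z=ctrl.observe()['tool_pos'][2]
for v in (160,200,240): print(v,P[v-1:v+2,245:258].reshape(-1,3).mean(0))
E
```

```text
time: 22.98
tool_pos: [491.7, 22.0, 53.2]
ee_rot: [[-0.134, 0.991, 0.003], [0.991, 0.134, -0.003], [-0.003, 0.003, -1.0]]
ft_force: [-1.5, -5.9, 8.8]
width: 29.1
time: 23.35
tool_pos: [491.8, 21.8, 52.2]
ee_rot: [[-0.134, 0.991, 0.003], [0.991, 0.134, -0.003], [-0.003, 0.003, -1.0]]
ft_force: [-2.2, -7.3, 9.1]
width: 29.2
160 [485.18444617  70.89045694  93.88886705]
200 [487.17115523  56.298202    90.27002472]
240 [489.4762176   39.35268792  85.90597676]
```

```bash
python3 -m pendant '[[0,0,0.05,0],[0,0,0.1,0],[0,0,0.1,0]]' 255 20
python3 - <<'E'
from h import *
s=snap('wrist','w15.png');P=cloud(s);z=ctrl.observe()['tool_pos'][2]
for v in (160,200,240): print(v,P[v-1:v+2,245:258].reshape(-1,3).mean(0))
E
```

```text
time: 23.78
tool_pos: [491.8, 21.8, 51.6]
ee_rot: [[-0.134, 0.991, 0.003], [0.991, 0.134, -0.003], [-0.003, 0.003, -1.0]]
ft_force: [-2.5, -6.9, 10.9]
width: 29.1
160 [485.26438639  70.98124345  94.05246061]
200 [487.2469954   56.41982043  90.16691683]
240 [489.56453399  39.3533902   85.35090959]
```

View pics/w15.png

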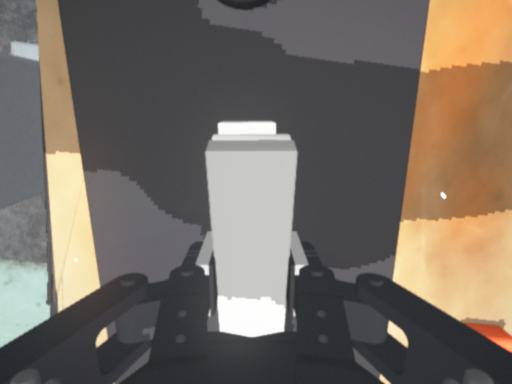

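```bash
python3 -m pendant '[[-0.1,0,0,0],[-0.2,0,-0.02,0],[-0.2,0,-0.05,0]]' 255 20; python3 -m pendant '[[0,0,0,0],[0,0,0,0],[0,0,0,0],[0,0,0,0],[0,0,0,0]]' 110 20; python3 -m pendant '[[0,0,-3,0],[0,0,-8,0],[0,0,-13,0],[0,0,-17,0],[0,0,-17,0],[0,0,-17,0]]'
python3 - <<'E'
from h import *
s=snap('wrist','w16.png');np.savez('pics/w16.npz',**s);snap('side','s16.png');snap('scene','c16.png')
E
```

```text
time: 24.2
tool_pos: [491.9, 21.6, 51.6]
ee_rot: [[-0.135, 0.991, 0.003], [0.991, 0.135, -0.001], [-0.001, 0.003, -1.0]]
ft_force: [-1.7, -3.8, 6.0]
width: 29.1
time: 24.82
tool_pos: [490.4, 22.5, 50.2]
ee_rot: [[-0.136, 0.991, -0.0], [0.991, 0.136, 0.0], [0.0, -0.0, -1.0]]
ft_force: [-0.3, -0.5, 0.4]
width: 48.5
time: 25.58
tool_pos: [489.7, 22.4, 219.5]
ee_rot: [[-0.136, 0.991, -0.001], [0.991, 0.136, -0.0], [-0.0, -0.001, -1.0]]
ft_force: [-0.6, -1.5, -0.8]
width: 48.8
```

View pics/w16.png

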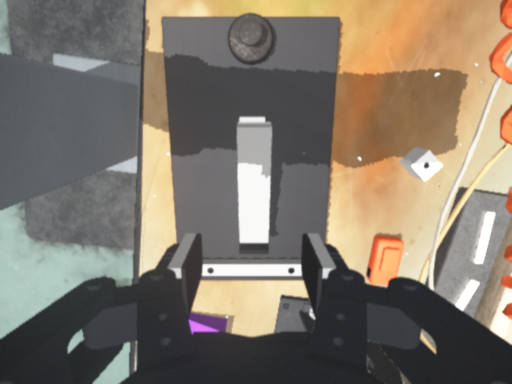

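View pics/s16.png

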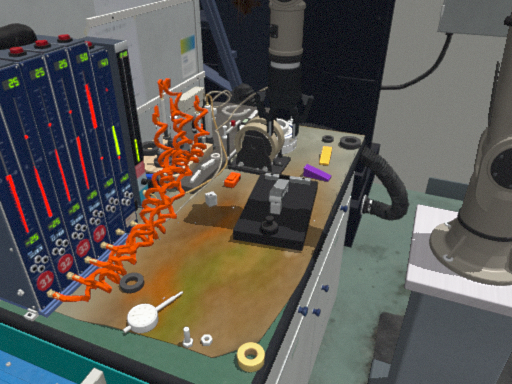

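Run:
```python
from h import *
s=snap('wrist');P=cloud(s);o=ctrl.observe()
pts=np.array([P[v-1:v+2,248:262].reshape(-1,3).mean(0) for v in range(130,240,10)])
n=np.array([-.134,.991]);e=np.array([.991,.134]);pc=np.array([487.3,33.3])
S=(pts[:,:2]-pc)@n;f=np.polyfit(S,pts[:,2],1);print('slope deg',np.degrees(np.arctan(f[0])),'z at s',f)
print(np.c_[S,pts[:,2]].round(1).tolist())
# stack top far edge
for uv,z in [((239,117),61),((266,117),61)]:
    p=inplane(s,uv,z)[0];print('stack',((p[:2]-pc)@n).round(1),((p[:2]-pc)@e).round(1))
for uv in [(237,122),(271.5,122)]:
    for z in (100,): 
        p=inplane(s,uv,z)[0];print('bar plain edge',((p[:2]-pc)@n).round(1),((p[:2]-pc)@e).round(1))
for uv in [(239,244),(269,244)]:
    p=inplane(s,uv,66)[0];print('bar stop edge',((p[:2]-pc)@n).round(1),((p[:2]-pc)@e).round(1))
c=cv2.resize(s['color'][105:265,215:295],None,fx=3.7,fy=3.7)
d=snap('side')['color'][160:260,225:325];d=cv2.resize(d,None,fx=4.5,fy=4.5)
h=max(c.shape[0],d.shape[0]);I=np.zeros((h,c.shape[1]+d.shape[1],3),np.uint8);I[:c.shape[0],:c.shape[1]]=c;I[:d.shape[0],c.shape[1]:]=d
cv2.imwrite('pics/w16z.png',I[...,::-1])
```

```text
** On entry to DLASCL parameter number  4 had an illegal value
 ** On entry to DLASCL parameter number  4 had an illegal value
 ** On entry to DLASCL parameter number  4 had an illegal value
 ** On entry to DLASCL parameter number  4 had an illegal value
 ** On entry to DLASCL parameter number  5 had an illegal value
 ** On entry to DLASCL parameter number  4 had an illegal valueTraceback (most recent call last):
  File "<stdin>", line 5, in <module>
    c, resids, rank, s = lstsq(lhs, rhs, rcond)
                         ~~~~~^^^^^^^^^^^^^^^^^
    x, resids, rank, s = _umath_linalg.lstsq(a, b, rcond,
                         ~~~~~~~~~~~~~~~~~~~^^^^^^^^^^^^^
                                             signature=signature)
                                             ^^^^^^^^^^^^^^^^^^^^
    raise LinAlgError("SVD did not converge in Linear Least Squares")
numpy.linalg.LinAlgError: SVD did not converge in Linear Least Squares
```

```bash
cat >> h.py <<'E'
n_=np.array([-.134,.991]);e_=np.array([.991,.134]);pc=np.array([487.3,33.3])
def pl(p): p=np.asarray(p);return np.round([(p[:2]-pc)@e_,(p[:2]-pc)@n_],1)
E
python3 - <<'E'
from h import *
s=snap('wrist');P=cloud(s);o=ctrl.observe()
pts=np.array([np.nanmedian(P[v-1:v+2,248:262].reshape(-1,3),0) for v in range(130,240,10)])
S=(pts[:,:2]-pc)@n_;f=np.polyfit(S,pts[:,2],1);print('slope deg',np.degrees(np.arctan(f[0])),'z at s',f)
print(np.c_[S,pts[:,2]].round(1).tolist())
for uv,z in [((239,117),61),((266,117),61),((237,122),98),((271.5,122),98),((239,244),66),((269,244),66)]:
    print(uv,pl(inplane(s,uv,z)[0]))
c=cv2.resize(s['color'][105:265,215:295],None,fx=3.7,fy=3.7)
d=snap('side')['color'][160:260,225:325];d=cv2.resize(d,None,fx=4.5,fy=4.5)
h=max(c.shape[0],d.shape[0]);I=np.zeros((h,c.shape[1]+d.shape[1],3),np.uint8);I[:c.shape[0],:c.shape[1]]=c;I[:d.shape[0],c.shape[1]:]=d
cv2.imwrite('pics/w16z.png',I[...,::-1])
E
```

```text
slope deg 15.069841748788939 z at s [ 0.26925611 83.91212424]
[[38.0, 94.2], [29.5, 91.9], [20.8, 89.4], [11.4, 86.9], [2.0, 84.4], [-7.8, 81.8], [-18.1, 79.1], [-28.7, 76.4], [-39.8, 73.1], [-51.0, 70.1], [-63.2, 66.9]]
(239, 117) [-11.3  48. ]
(266, 117) [14.1 48.1]
(237, 122) [-11.4  44.7]
(271.5, 122) [17.1 44.8]
(239, 244) [-12.  -78.9]
(269, 244) [ 18.9 -78.7]
```

View pics/w16z.png

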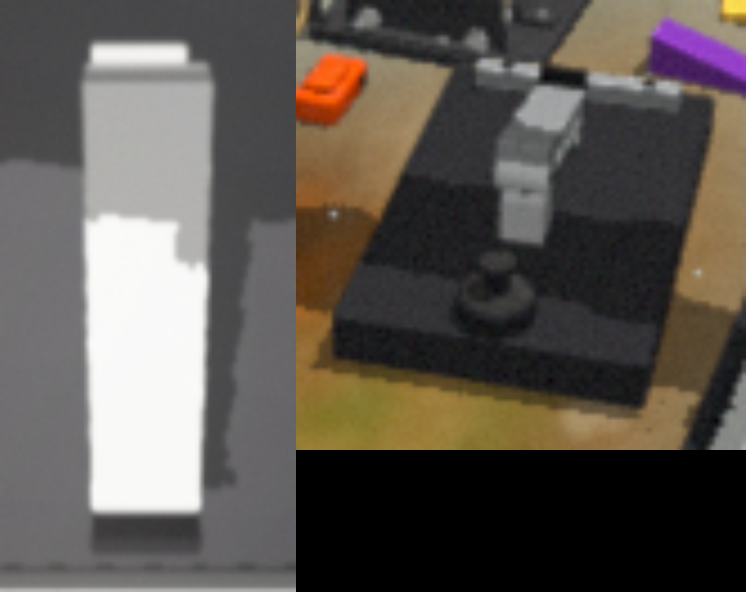

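Run:
```python
from h import *
s=dict(np.load('pics/w16.npz'))
for uv,z in [((254,127.2),94.4),((254,127.2),95.5),((254,243.6),63)]: print(pl(inplane(s,uv,z)[0]))
```

```text
[ 3.1 40.3]
[ 3.1 40.4]
[  3.9 -80. ]
```

```bash
python3 -m pendant '[[-4,-1,0,0],[-9,-2.3,0,0],[-14.5,-3.7,0,0],[-20,-5.1,0,0],[-25,-6.4,0,0],[-30,-7.6,0,0],[-34,-8.6,0,0],[-35.3,-9,0,0],[-35.3,-9,0,0],[-35.3,-9,0,0]]' 0 40
python3 - <<'E'
from h import *
s=snap('wrist','w17.png');np.savez('pics/w17.npz',**s)
E
```

```text
time: 27.12
tool_pos: [449.9, -337.4, 220.1]
ee_rot: [[-0.138, 0.99, 0.0], [0.99, 0.138, 0.001], [0.001, 0.0, -1.0]]
ft_force: [0.5, 1.2, -0.4]
width: 85.7
```

View pics/w17.png

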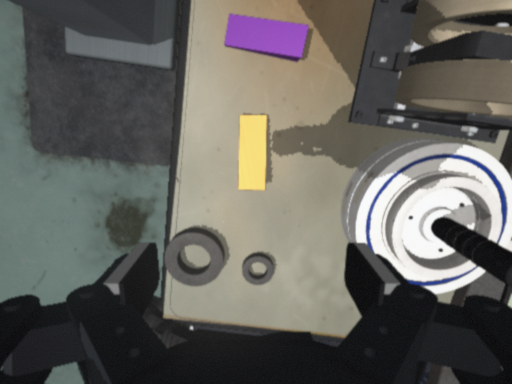

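Run:
```python
from h import *
s=snap('wrist');P=cloud(s)
hsv=cv2.cvtColor(s['color'],cv2.COLOR_RGB2HSV)
m=((hsv[...,0]>15)&(hsv[...,0]<35)&(hsv[...,1]>110)&(hsv[...,2]>120)).astype(np.uint8)
w=np.zeros_like(m);w[95:210,215:290]=1;m&=w
c=max(cv2.findContours(m,0,cv2.CHAIN_APPROX_NONE)[0],key=cv2.contourArea)
print(cv2.minAreaRect(c),cv2.boundingRect(c))
q=P[m>0];q=q[~np.isnan(q[:,0])]
A=np.c_[q[:,:2],np.ones(len(q))];f=np.linalg.lstsq(A,q[:,2],rcond=None)[0];print('plane',f,'slope',np.degrees(np.arctan(np.hypot(*f[:2]))),'up dir deg',np.degrees(np.arctan2(f[1],f[0])),'z',np.percentile(q[:,2],[3,50,97]))
# refine: cast contour onto fitted top plane
T=s['cam_to_world'];K=s['mtx'];u=c[:,0,:].astype(float)
r=np.c_[(u[:,0]-K[0,2])/K[0,0],(u[:,1]-K[1,2])/K[1,1],np.ones(len(u))]@T[:3,:3].T;o=T[:3,3]
t=(f[0]*o[0]+f[1]*o[1]+f[2]-o[2])/(r[:,2]-r[:,:2]@f[:2])
p=o+r*t[:,None];cc,wh,a=rect(p);print(cc,wh,a,'tool',totool([*cc,0]))
print(hsv[140,253],ctrl.observe()['tool_pos'])
```

```text
((252.27767944335938, 151.8934326171875), (27.32084083557129, 74.29065704345703), 1.1691392660140991) (238, 115, 29, 75)
plane [ 1.57752812e-02 -2.61752674e-01 -7.04938571e+01] slope 14.69370245005622 up dir deg -86.55107600170005 z [ 9.08632363 19.30892533 29.40900324]
[ 448.3 -316.4] [30.2 79.3] 6.8 tool [ 21.1   1.3 220.3]
[ 24 127 247] [ 449.87669847 -337.63121731  220.3053032 ]
```

```bash
python3 -m pendant '[[1,0.1,5,0.018],[1.9,0.13,10,0.018],[1.9,0.13,15,0.018],[1.9,0.13,19,0.018],[1.9,0.13,21,0.018],[1.9,0.13,21.55,0.018],[1.9,0.13,21.55,0.018],[1.9,0.13,21.55,0.018]]' 70 40; python3 -m pendant '[[0,0,0,0],[0,0,0,0],[0,0,0,0],[0,0,0,0],[0,0,0,0]]' 255 60
```

```text
time: 28.22
tool_pos: [448.9, -320.9, 6.1]
ee_rot: [[-0.118, 0.993, 0.002], [0.993, 0.118, -0.001], [-0.001, 0.002, -1.0]]
ft_force: [0.2, -0.8, 0.8]
width: 62.4
time: 28.85
tool_pos: [448.3, -320.8, 5.7]
ee_rot: [[-0.118, 0.993, 0.001], [0.993, 0.118, -0.001], [-0.001, 0.001, -1.0]]
ft_force: [-1.3, 1.1, 6.5]
width: 28.7
```

```bash
python3 -m pendant '[[0,0,-1,0],[0,0,-3,0],[0,0,-7,0],[0,0,-11,0],[0,0,-13,0],[0,0,-13,0],[0,0,-13,0]]' 255 60
python3 - <<'E'
from h import *
s=snap('wrist','w18.png');o=ctrl.observe();np.savez('pics/w18.npz',**s)
P=cloud(s);R=np.array(o['ee_rot'])
for v in range(185,330,10):
    p=np.nanmedian(P[v-1:v+2,246:258].reshape(-1,3),0); print(v,np.round(R.T@(p-o['tool_pos']),1))
E
```

```text
time: 29.72
tool_pos: [446.7, -319.7, 133.5]
ee_rot: [[-0.118, 0.993, -0.002], [0.993, 0.118, 0.001], [0.002, -0.002, -1.0]]
ft_force: [-0.8, -0.7, -4.0]
width: 28.2
185 [32.4  0.4 -6.4]
195 [28.1  0.4 -7.6]
205 [23.7  0.5 -8.6]
215 [19.3  0.5 -9.9]
225 [ 15.1   0.5 -11.3]
235 [ 10.5   0.4 -12.3]
245 [  6.2   0.5 -13.4]
255 [  1.9   0.5 -14.8]
265 [ -2.6   0.5 -15.9]
275 [ -7.    0.5 -17. ]
285 [-11.3   0.5 -18.1]
295 [-15.5   0.4 -19.5]
305 [-20.1   0.5 -20.6]
315 [-24.5   0.5 -21.7]
325 [-28.9   0.6 -22.7]
```

View pics/w18.png

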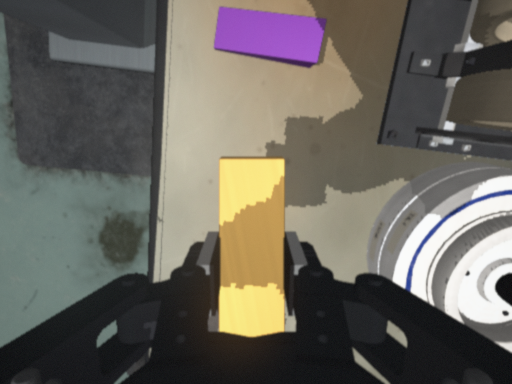

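```bash
python3 -m pendant '[[3,0.8,0,0],[7,2,0,0],[12,3.3,0,0],[17,4.7,0,-0.01],[22,6.1,0,-0.02],[26.5,7.3,0,-0.023],[29.2,8.1,0,-0.023],[30.2,8.36,0,-0.023],[30.2,8.36,0,-0.023],[30.2,8.36,0,-0.023]]' 255 60; python3 -m pendant '[[0,0,1.5,0],[0,0,2.5,0],[0,0,2.5,0],[0,0,2.5,0]]'
python3 - <<'E'
from h import *
s=snap('wrist','w19.png');o=ctrl.observe();np.savez('pics/w19.npz',**s);print(o['tool_pos'],pl(o['tool_pos']));snap('side','s19.png')
E
```

```text
time: 31.02
tool_pos: [494.8, -12.7, 134.4]
ee_rot: [[-0.138, 0.99, -0.001], [0.99, 0.138, -0.001], [-0.001, -0.001, -1.0]]
ft_force: [0.2, -0.3, -2.7]
width: 28.8
time: 31.52
tool_pos: [495.4, -10.8, 109.8]
ee_rot: [[-0.141, 0.99, 0.0], [0.99, 0.141, -0.0], [-0.0, 0.0, -1.0]]
ft_force: [0.9, 0.2, -2.8]
width: 28.2
[495.61457712 -10.74629002 110.02738414] [  2.3 -44.8]
```

View pics/w19.png

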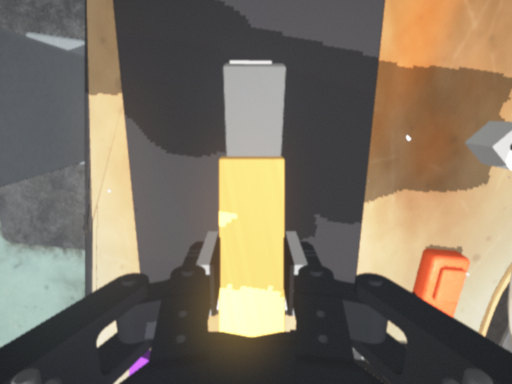

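Run:
```python
from h import *
s=dict(np.load('pics/w19.npz'));T=110.0
for n,uv,z in [('plainL',(224,67.5),94.4),('plainR',(285.5,67.5),94.4),('barL',(227,155),86),('barR',(282.5,155),86),('wL',(219,157),T+3.5),('wR',(285,157),T+3.5)]:
    print(n,pl(inplane(s,uv,z)[0]))
g=cv2.resize(s['color'][50:180,200:310],None,fx=5,fy=4.5);cv2.imwrite('pics/w19z.png',g[...,::-1])
```

```text
plainL [-11.2  39.9]
plainR [18.  40.1]
barL [-11.   -2.9]
barR [18.8 -2.7]
wL [-12.5  -0.1]
wR [17.2  0.2]
```

View pics/w19z.png

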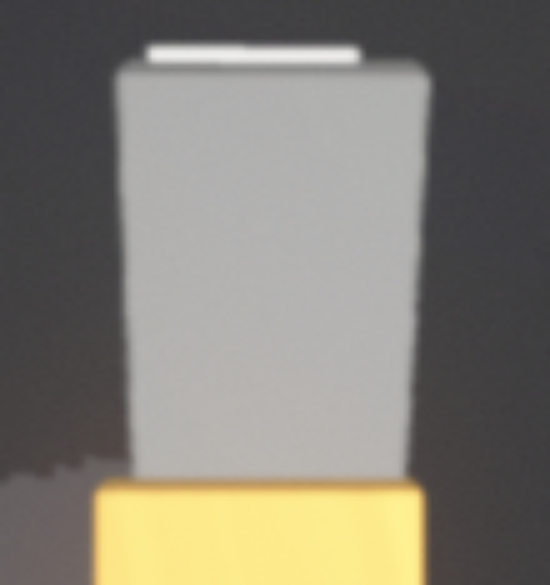

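```bash
python3 -m pendant '[[0,0.15,0.8,0],[0,0.15,1.5,0],[0,0.15,1.9,0],[0,0.15,2,0],[0,0.15,2,0]]' 255 60; python3 -m pendant '[[0,0,0.1,0],[0,0,0.2,0],[0,0,0.3,0],[0,0,0.3,0]]' 255 20;  python3 -m pendant '[[0,0,0.1,0],[0,0,0.2,0],[0,0,0.2,0]]' 255 20
python3 - <<'E'
from h import *
s=snap('wrist','w20.png')
E
```

```text
time: 32.25
tool_pos: [496.8, -10.5, 89.8]
ee_rot: [[-0.141, 0.99, 0.0], [0.99, 0.141, -0.0], [-0.0, 0.0, -1.0]]
ft_force: [0.1, -0.5, -3.2]
width: 28.3
time: 32.75
tool_pos: [497.4, -10.6, 87.9]
ee_rot: [[-0.14, 0.99, 0.001], [0.99, 0.14, 0.0], [-0.0, 0.001, -1.0]]
ft_force: [-2.1, -1.5, 6.3]
width: 28.5
time: 33.12
tool_pos: [497.6, -11.2, 86.3]
ee_rot: [[-0.14, 0.99, 0.002], [0.99, 0.14, -0.001], [-0.001, 0.002, -1.0]]
ft_force: [-2.9, -1.3, 7.4]
width: 28.7
```

View pics/w20.png

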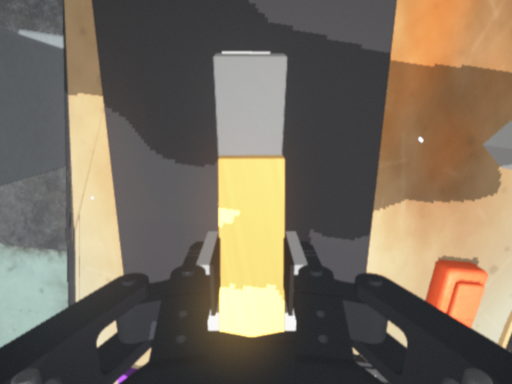

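```bash
python3 -m pendant '[[0,0,0.1,0],[0,0,0.2,0],[0,0,0.3,0],[0,0,0.3,0]]' 255 20;  python3 -m pendant '[[0,0,0.1,0],[0,0,0.2,0],[0,0,0.3,0],[0,0,0.3,0]]' 255 20
python3 - <<'E'
from h import *
s=snap('wrist','w21.png');P=cloud(s);R=ctrl.observe()['ee_rot'];t=ctrl.observe()['tool_pos']
for v in (100,130,180,210,240,270,300):
    p=np.nanmedian(P[v-1:v+2,246:258].reshape(-1,3),0); print(v,pl(p),p[2].round(1))
E
```

```text
time: 33.67
tool_pos: [497.9, -12.3, 83.3]
ee_rot: [[-0.139, 0.99, 0.002], [0.99, 0.139, -0.002], [-0.002, 0.002, -1.0]]
ft_force: [-1.5, -5.1, 6.8]
width: 28.8
time: 34.17
tool_pos: [498.0, -13.0, 80.5]
ee_rot: [[-0.139, 0.99, 0.003], [0.99, 0.139, -0.003], [-0.003, 0.002, -1.0]]
ft_force: [-2.2, -5.0, 8.7]
width: 27.9
100 [ 4.3 21.9] 89.8
130 [4.4 9.6] 86.7
180 [  4.5 -11.1] 92.5
210 [  4.6 -24.3] 93.8
240 [  4.7 -37.9] 95.1
270 [  4.8 -52. ] 96.6
300 [  4.9 -66.7] 98.0
```

View pics/w21.png

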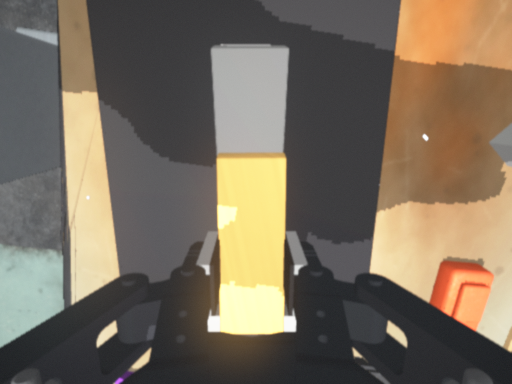

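```bash
python3 -m pendant '[[0,0,0.1,0],[0,0,0.2,0],[0,0,0.3,0],[0,0,0.3,0]]' 255 20
python3 - <<'E'
from h import *
s=snap('wrist','w22.png');P=cloud(s)
for v in (70,100,130,180,210,240,270,300):
    p=np.nanmedian(P[v-1:v+2,246:258].reshape(-1,3),0); print(v,pl(p),p[2].round(1))
E
```

```text
time: 34.72
tool_pos: [498.2, -13.5, 77.5]
ee_rot: [[-0.139, 0.99, 0.003], [0.99, 0.139, -0.003], [-0.003, 0.002, -1.0]]
ft_force: [-1.2, -7.1, 8.3]
width: 28.0
70 [ 4.4 32.3] 92.7
100 [ 4.5 21.4] 89.9
130 [4.6 9.4] 86.4
180 [  4.7 -11. ] 92.2
210 [  4.9 -24.4] 92.4
240 [  4.9 -38.1] 93.0
270 [  4.9 -52.4] 93.6
300 [  5.  -67.8] 94.1
```

View pics/w22.png

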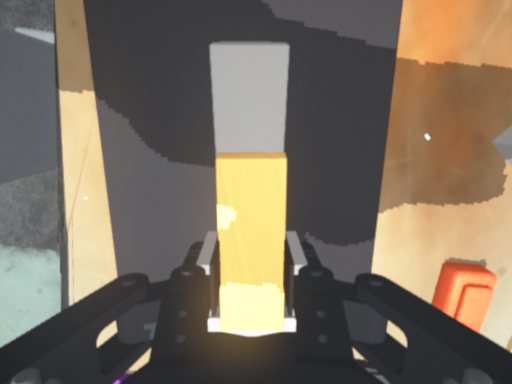

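```bash
python3 -m pendant '[[0,0,0.07,0],[0,0,0.15,0],[0,0,0.15,0]]' 255 20
python3 - <<'E'
from h import *
s=snap('wrist','w23.png');P=cloud(s)
for v in (70,100,130,180,210,240,270,300):
    p=np.nanmedian(P[v-1:v+2,246:258].reshape(-1,3),0); print(v,pl(p),p[2].round(1))
E
```

```text
time: 35.15
tool_pos: [498.2, -13.7, 76.0]
ee_rot: [[-0.139, 0.99, 0.003], [0.99, 0.139, -0.003], [-0.004, 0.002, -1.0]]
ft_force: [-1.1, -6.9, 8.4]
width: 28.3
70 [ 4.4 32. ] 92.5
100 [ 4.4 21.1] 89.8
130 [4.5 9.2] 86.3
180 [  4.6 -10.9] 92.1
210 [  4.7 -24.2] 91.8
240 [  4.8 -38. ] 92.0
270 [  4.7 -52.6] 92.1
300 [  4.9 -68.1] 92.2
```

```bash
python3 -m pendant '[[0,0,0.05,0],[0,0,0.05,0]]' 255 20; python3 -m pendant '[[-0.1,0,0,0],[-0.2,0,-0.02,0],[-0.2,0,-0.04,0]]' 255 20; python3 -m pendant '[[0,0,0,0],[0,0,0,0],[0,0,0,0],[0,0,0,0],[0,0,0,0]]' 110 20
python3 - <<'E'
from h import *
s=snap('wrist','w24.png')
E
```

```text
time: 35.45
tool_pos: [498.2, -13.7, 75.8]
ee_rot: [[-0.139, 0.99, 0.003], [0.99, 0.139, -0.003], [-0.004, 0.002, -1.0]]
ft_force: [-2.4, -6.5, 9.4]
width: 28.4
time: 35.83
tool_pos: [498.2, -13.8, 75.8]
ee_rot: [[-0.14, 0.99, 0.002], [0.99, 0.14, -0.001], [-0.002, 0.002, -1.0]]
ft_force: [-1.5, -3.4, 6.7]
width: 28.8
time: 36.45
tool_pos: [497.0, -12.4, 74.1]
ee_rot: [[-0.141, 0.99, 0.0], [0.99, 0.141, 0.0], [0.0, 0.0, -1.0]]
ft_force: [-0.1, -0.3, -0.5]
width: 48.6
```

View pics/w24.png

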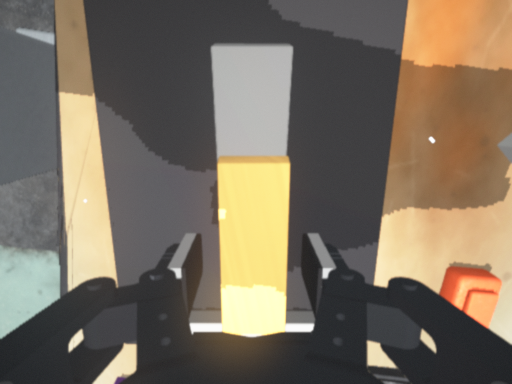

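Released cleanly; the wedge (cols 218–290) lies on the bar (cols 212–293) and the fingers stand clear on both sides. Now I'll lift straight up and verify.

```bash
python3 -m pendant '[[0,0,-2,0],[0,0,-6,0],[0,0,-11,0],[-1,0,-15,0],[-2,0,-15,0],[-3,0,-15,0],[-3,0,-15,0],[-3,0,-15,0]]' 110
python3 - <<'E'
from h import *
s=snap('wrist','w25.png');np.savez('pics/w25.npz',**s);P=cloud(s)
for v in range(60,260,15):
    p=np.nanmedian(P[v-1:v+2,248:262].reshape(-1,3),0); print(v,pl(p),p[2].round(1))
d=snap('side')['color'][150:250,220:330];cv2.imwrite('pics/s25z.png',cv2.resize(d,None,fx=6,fy=6)[...,::-1])
c=s['color'][80:260,200:310];cv2.imwrite('pics/w25z.png',cv2.resize(c,None,fx=3.3,fy=3.3)[...,::-1])
E
```

```text
time: 37.5
tool_pos: [500.6, -41.9, 223.0]
ee_rot: [[-0.141, 0.99, -0.002], [0.99, 0.141, 0.0], [0.001, -0.002, -1.0]]
ft_force: [-0.5, 0.5, 0.0]
width: 48.2
60 [ 4.7 28.8] 91.6
75 [ 4.9 17.7] 88.7
90 [5.  5.9] 85.4
105 [ 4.8 -6.6] 91.8
120 [  5.3 -19. ] 92.0
135 [  5.1 -31.6] 91.6
150 [  5.8 -44.7] 91.6
165 [  5.7 -58. ] 91.6
180 [  5.8 -71.6] 91.8
195 [   6.6 -100.8] 35.5
210 [   6.6 -113.6] 49.5
225 [   6.9 -136. ] 35.6
240 [   7.5 -169.8] 0.1
255 [   7.7 -190.5] 0.1
```

View pics/w25.png

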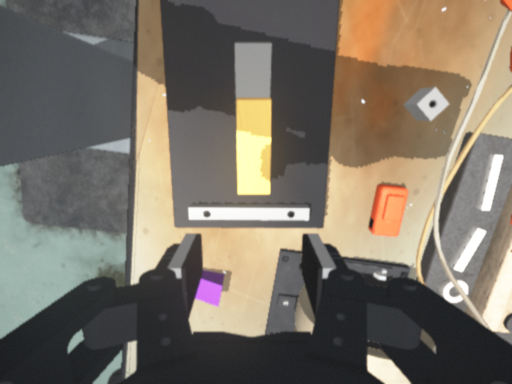

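View pics/s25z.png

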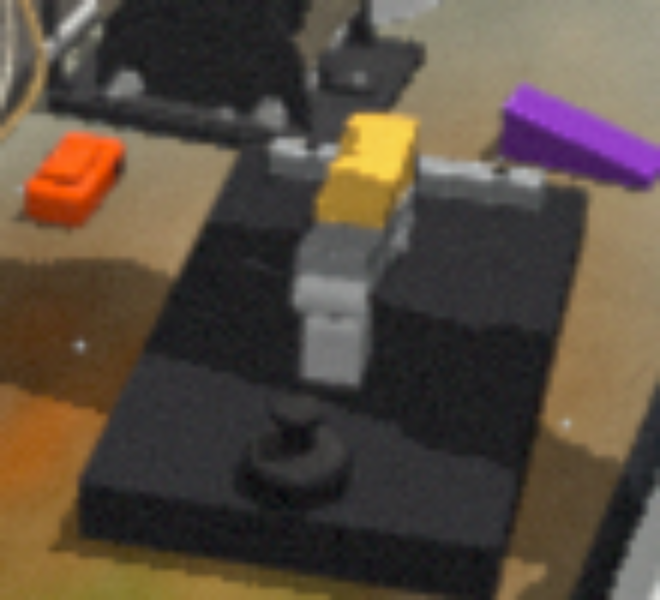

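View pics/w25z.png

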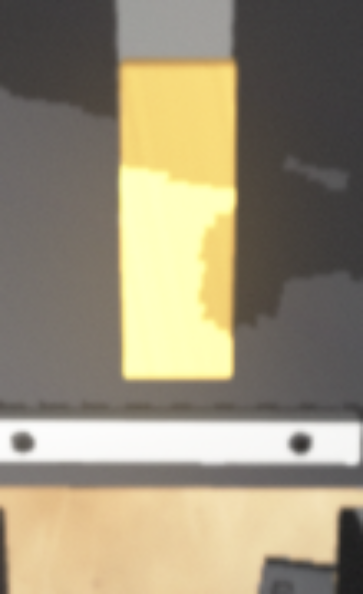

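Run:
```python
from h import *
s=snap('wrist','w26.png')
for n,uv,z in [('plainL',(235.5,43),94.4),('plainR',(272,43),94.4),('thinL',(236.5,98.2),91.7),('thinR',(271.5,98.2),91.7),('thickL',(237,194.5),91.7),('thickR',(271,194.5),91.7),('stackfarL',(239,40),61)]: print(n,pl(inplane(s,uv,z)[0]))
c=s['color'][20:110,200:310];cv2.imwrite('pics/w26z.png',cv2.resize(c,None,fx=6,fy=6)[...,::-1])
p=inplane(s,(252,43),94.4)[0];q=inplane(s,(252,98.2),91.7)[0]
sp=(p[:2]-pc)@n_;st=(q[:2]-pc)@n_; s0=sp-62*.966
print('yb',40-(st-s0+8*.26)/.966, ctrl.observe()['tool_pos'])
P=blob(s,(432,104),30,r=20,thr=130);print('b30',*rect(P))
```

```text
plainL [-10.2  41.1]
plainR [19.  41.3]
thinL [-9.7 -1.1]
thinR [19.9 -0.9]
thickL [ -9.6 -85.4]
thickR [ 21.5 -85.1]
stackfarL [-8.7 49.9]
yb 19.4922519123534 [501.01706435 -41.71871564 223.6967006 ]
b30 [675.7  56. ] [25.9 26.4] 52.93
```

View pics/w26z.png

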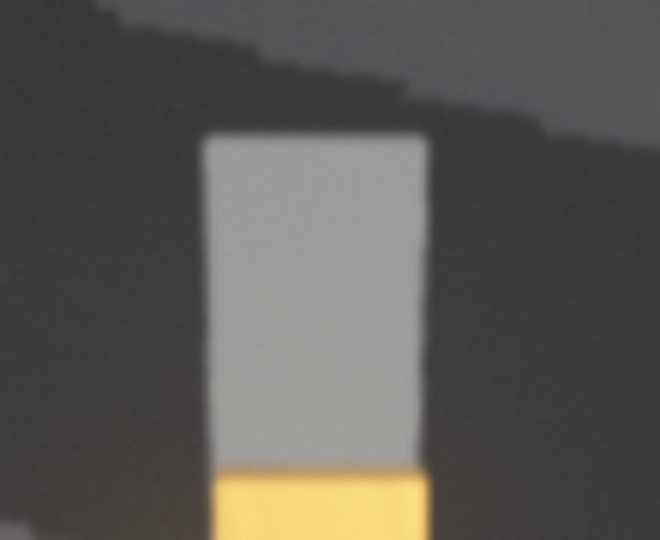

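```bash
python3 -m pendant '[[4,0,-1,0],[9,0,-2,0],[14,0,-2,0],[16,0,-2,0],[16,0,-2,0],[16,0,-2,0]]'
python3 - <<'E'
from h import *
s=snap('wrist','w27.png');np.savez('pics/w27.npz',**s);snap('scene','c27.png')
o=ctrl.observe();print(o['tool_pos'])
c=s['color'][150:260,190:320];cv2.imwrite('pics/w27z.png',cv2.resize(c,None,fx=5.4,fy=5.4)[...,::-1])
E
```

```text
time: 38.4
tool_pos: [478.9, 114.8, 244.0]
ee_rot: [[-0.139, 0.99, -0.0], [0.99, 0.139, -0.001], [-0.001, -0.0, -1.0]]
ft_force: [0.1, -0.2, -0.6]
width: 48.8
[479.03465792 114.53563264 244.07346495]
```

View pics/w27z.png

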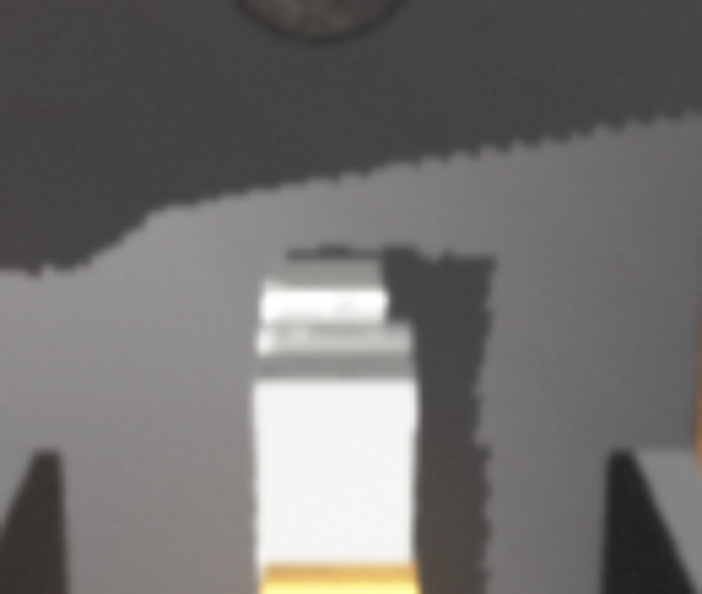

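View pics/w27.png

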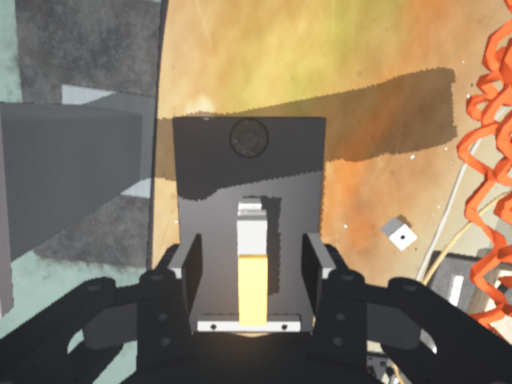

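```bash
python3 -c "
from station import ctrl
print(ctrl.sign_off(), ctrl.observe()['time'])"
```

```text
the job is handed in; nothing more can be done
the job is handed in; nothing more can be done
```

The sine bar is set up on the plate and the job is handed in at about 38.5 s of the 125 s. The hand-in gives no verdict, so the result rests on my own camera checks.

I stood the 18 mm block on the plate and put the 8 mm block squarely on it. I then laid the bar with its stop end towards the rail and the wedge thick end towards the stop. The bar and the wedge were each held level, pressed down so they pivoted in a light grip to the 15° lean, then released.

| Check | Measured | Limit |
|---|---|---|
| Bar lean (measured before the wedge went on) | 15.07° | 13.6–16.6° |
| Plain-end roller from the middle of the stack | about 2.3 mm along, 2 mm across | 10 mm |
| Wedge position along the bar | 19.5 mm, a gap of about 2.5 mm to the stop | 12–24 mm |
| Wedge off the bar's centreline | about 1–1.5 mm | 8 mm |
| Wedge top | flat within about 0.4 mm over 65 mm | 1.5° |

- **Wedge position:** its thick end reads about 20.8 mm where its thin end reads 19.5 mm. Both are in range.
- **30 mm block:** it measured where it started (675.7, 56.0 mm). A last reading was about 7 mm off only because the mask took in the block's side face.
- **Magnet and clip:** both look unmoved in the pictures; I did not measure them again.

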